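# Open the router-bit case and index its turret to the red bit

## Task

Open the lid of the slope-topped router-bit case (it has a bar handle at its front edge): swing it over backwards and lower it gently until it leans on the rubber foot of its stop, without letting it drop or shoving hard against the stop. Then turn the bit turret inside (it has a black knob; anticlockwise, seen looking down on the knob, is the short way) until the red bit clicks into place at the yellow pointer on the front of the case. Leave the lid resting on its stop and do not disturb the other things on the bench.

Things in the scene. Friction and masses are not known exactly. Their poses are not given: they have to be found in the camera images.
- case: Router-bit case of dark wood, fixed to the bench. 135 deep (x) x 220 wide (y), walls 8 thick; its rim slopes 30 deg: 68 high at the front (-x, towards the robot), 146 at the back. Origin: centre of its underside; x from front to back, z up. A yellow pointer marks the middle of the front wall's top.
- lid (a joint): Lid angle, rad: 0 shut (on the 30 deg slope), 2.09 vertical, more leaning back. The lid is a light-wood tray 156 x 220 x 28, about 0.45 kg (varies), hinged along the top of the case's back wall. It swings freely and falls if let go. The stop catches it somewhere between 2.25 and 2.47; the setting differs each time and is not reported.
- lid_hinge (a point): Point on the hinge line, middle of the case's back wall, 146 mm above the bench (case frame: 67.5, 0, 146). The hinge line runs along the case's y axis.
- lid_bar (a point): Middle of the lid's round steel bar handle: 10 diameter, 92 clear between its two arms, parallel to the hinge line, 45 out from the lid's front edge at mid thickness; 201 from the hinge along the lid and 14 out from the lid's rim plane. Lid shut: at (-113.5, 0, 58) in the case frame. It can turn between finger pads as the lid swings.
- stop: The lid's stop: blue steel post 260 high, 112 behind the back of the case, with a black rubber foot (24 diameter, springy, about 2.5 N per mm) on a brass screw pointing forward, 246 above the bench. How far the foot stands forward varies by 20 and is not reported. Origin at the base of the post; axes as the case.
- turret (a joint): Turret angle, rad: 0 = red bit at the yellow pointer; grows anticlockwise looking down on the knob. Nine detents 0.698 (40 deg) apart; starts one or two below 0. Springs to the nearest detent when let go; turning takes about 0.25 N m; ends at -1.9 and 0.9. Grey disc 100 across in the case with nine bits 23 tall on a circle of radius 40, one red.
- turret_grip (a point): Grip point of the turret's black knob, on the turret's axis. z points out along the axis (leaning 30 deg from vertical to the front, square to the rim slope), x along the grip bar. The bar is 46 long x 14 wide x 36 tall, reaching 12 above and 24 below this point; the bits' tops lie 25 below it. About (-20, 0, 102) in the case frame.
- glue: Bystander: yellow glue bottle, 56 mm diameter, 165 tall, beside the case. Origin under its centre.
- tin: Bystander: yellow-labelled tin of finish, 72 mm diameter, 100 tall, beside the case. Origin under its centre.
- screwdriver: Bystander: screwdriver with a red handle, 190 long, lying on the bench.
- sander: Bystander: cork sanding block 110 x 65 x 35. Origin under its centre.
- offcut: Bystander: wooden offcut 200 x 60 x 20. Origin under its centre.
- brush: Bystander: brush lying on the bench.
- hammer: Bystander: hammer lying on the bench.

How it is judged:
On the way:
1. the lid is open past vertical and resting on its stop, the turret not yet turned to the red bit (value of joint lid above 2.2 rad and contact force between lid and stop above 0.15 N and value of joint turret below -0.2 rad), for 0.3 s.
At the end, for the whole second after the job is handed in: The lid leans back at rest on the rubber foot of its stop (lid angle over 2.2 rad, at least 0.15 N on the stop) and the turret is at rest in the detent with the red bit at the pointer (turret angle within 0.1 rad of 0) (value of joint lid above 2.2 rad and contact force between lid and stop above 0.15 N and velocity of joint lid between -0.1 and 0.1 rad/s and value of joint turret between -0.1 and 0.1 rad and velocity of joint turret between -0.1 and 0.1 rad/s); the robot touches nothing.
It fails at once if the lid is dropped, slammed or flung (turns faster than 1.5 rad/s either way) (velocity of joint lid above 1.5 rad/s or velocity of joint lid below -1.5 rad/s).
It fails at once if the stop is shoved with more than 25 N (contact force between stop and anything else above 25 N).
It fails at once if a bystander is moved by more than 30 mm (distance of any of glue, tin, screwdriver, sander, offcut, brush, hammer from where it was at the start of the episode above 0.03 m).
It also fails if it takes over 72 s, if anything falls off the work surface, if the arm or the gripper's body presses on something with over 40 N, if the wrist force passes 120 N, or if a joint passes its speed limit or range.

## Robot

A 6-joint arm with a two-finger parallel gripper is mounted at the origin on the work surface. World frame = base frame: x ahead of the robot, y to its left, z up, the work surface at z = 0. Lengths are in m, angles in rad, forces in N, time in s.
With the tool pointing down it reaches from about 0.4 to 0.925 m from the base axis. Payload 3.4 kg.
Tool frame: the origin (TCP) lies at the very end of the fingers, on their centre line; the grasp point (between the pads) lies 19 mm behind it; x points along the fingers, z is the direction in which the jaws open and shut, and the axes are right-handed (so a half turn about x gives the same grasp; the last joint's range is limited). The gripper opens to 85 mm and grips with 20 to 120 N. Pads are 22 mm wide; open, the fingers measure 114 mm over their backs; the gripper's body (76 mm by 85 mm) begins 54 mm behind the grasp point. The pads swing forward as they close: fully open they stand 13 mm farther back than shut.
Start: joints at [1.264, 0.307, 1.506, -0, 1.328, -0.073], TCP at [0.133, 0.559, 0.199] pointing down, gripper open.
Joint ranges: [-3.12, 3.12], [-1.05, 2.28], [0.14, 2.33], [-1.42, 4.57], [0.1, 2.73], [-2.68, 2.68]. Speed limits (rad/s): [2.57, 2.57, 3.14, 3.14, 3.14, 3.14].

## Interface

Orientations are given as a unit quaternion [x, y, z, w].
In Python, from cell import sensors, capture, calibration, manip gives the robot as it stands.
- The arm moves only by the shell command python3 -m crank 'ROWS' [OPENING]. ROWS is JSON, a list of rows, each an object with "slide": the shift along the tool's x, y, z in cm, a list of three; "angular": the turn, a rotation vector about the tool's x, y, z in rad, a list of three. A call has 1 to 5 rows; each row is the pose to reach, as a shift and turn from the pose commanded when the call began, along the tool's axes at that moment; what a row does not reach only later rows make up. A row lasts 1/8 s, in which the tool goes at most 62.5 mm and 10.7 degrees, less where a joint would pass 70% of its speed; a pose out of reach is approached as far as the arm can. A call with a gripper value outside its range is refused whole. OPENING is the closure, from 0 (fully open) to 1 (shut), set as the call begins (- or left out, the last holds). The fingers move at their own pace and stop on an object; the grip force is fixed at half the most. Time passes only in rows, so rows that repeat a pose let the fingers close. It gives the time, the measured TCP pose, the force and the opening at its end, in the units of the state.
- sensors.get_state(): the state, without advancing time (a new reading comes with each control period).
- capture(name): name is "scene" or "top" or "wrist"; returns the picture (420x560x3 uint8, blue, green, red); there is no depth.
- calibration(name): a dict with "mtx" (3x3 intrinsics, pixels), "R" (3x3) and "t" (3): a world point X has camera coordinates R X + t. Camera axes: x right, y down, z forward; pixel columns grow to the right and rows downward; lengths in m; the calibration is good to about 2 mm. A picture is of the moment at which its call begins: read the wrist's pose just before it. calibration takes no time and is no camera call; for the wrist camera it gives the pose at the moment of the call.
- manip.finish_job(): hands the job in, once; it reports no verdict.
The state is a dict: "clock": time; "q": joint angles; "joint_velocities": joint speeds; "joint_torque": joint torques, N m; "tcp_pos": TCP position; "eef_rot": TCP orientation; "contact_force": force on the tool from outside, world axes, zero at the start; "ft_torque": the same for the moment, N m; "finger_gap": finger opening in m.
Only numpy, scipy, OpenCV 4.12 (cv2) and the standard library are available. Lean on these libraries where they do the work, as an engineer would, in place of code of your own. Each camera call takes 0.05 s, during which the arm holds its last target.

## Working session

There is one attempt and no reset: what is moved stays moved. The work goes in short steps, Python scripts to look and compute and a shell command to move; the robot and the scene stay as the last step left them, time stands still between calls to the robot, and variables do not carry over. Pictures are saved under pics/ and viewed, and the job is handed in when it is done.

```bash
ls; mkdir -p pics
python3 - <<'E'
from cell import sensors,capture,calibration
import cv2
s=sensors.get_state();print(s)
for n in("scene","top","wrist"):
    cv2.imwrite(f"pics/a_{n}.png",capture(n)); c=calibration(n);print(n,c)
E
```

```text
pics
{'clock': 0.0, 'q': array([ 1.26348780e+00,  3.07562638e-01,  1.50766154e+00,  3.88186725e-06,
        1.32840468e+00, -7.35050657e-02]), 'joint_velocities': array([ 0.00012753,  0.00077057,  0.0009389 ,  0.00039315,  0.00098342,
       -0.00057465]), 'joint_torque': array([-2.68914133e-03, -4.57541585e+01, -2.51915717e+01, -6.08733753e-04,
        1.32019236e-02,  2.96078468e-06]), 'tcp_pos': array([0.13301021, 0.55862318, 0.19769152]), 'eef_rot': array([-0.43867148,  0.55550207,  0.43786667,  0.55430819]), 'contact_force': array([-0.02455987,  0.05253935,  0.64153629]), 'ft_torque': array([-0.00577038,  0.00463043, -0.02193139]), 'finger_gap': 0.08539521385650763}
scene {'mtx': array([[411.6859221 ,   0.        , 282.28032773],
       [  0.        , 411.6859221 , 205.02116132],
       [  0.        ,   0.        ,   1.        ]]), 'R': array([[-0.21990538,  0.97549366, -0.00733136],
       [ 0.77652842,  0.17049393, -0.60657682],
       [-0.59046189, -0.13908252, -0.79499108]]), 't': array([ 0.13410056, -0.36086041,  1.44713929])}
top {'mtx': array([[496.01158836,   0.        , 276.07065776],
       [  0.        , 496.01158836, 212.54200442],
       [  0.        ,   0.        ,   1.        ]]), 'R': array([[-0.00779746, -0.99982615,  0.01693727],
       [-0.98065297,  0.00433263, -0.19570636],
       [ 0.19559896, -0.0181356 , -0.98051627]]), 't': array([-0.00662179,  0.55537679,  1.28086006])}
wrist {'mtx': array([[339.81622877,   0.        , 277.64150914],
       [  0.        , 339.81622877, 211.23147929],
       [  0.        ,   0.        ,   1.        ]]), 'R': array([[ 0.23250363,  0.97259368, -0.00189601],
       [ 0.93554364, -0.22311282,  0.27382252],
       [ 0.26589503, -0.06543853, -0.96177837]]), 't': array([-0.57574409, -0.03552129,  0.3790372 ])}
```

View pics/a_scene.png

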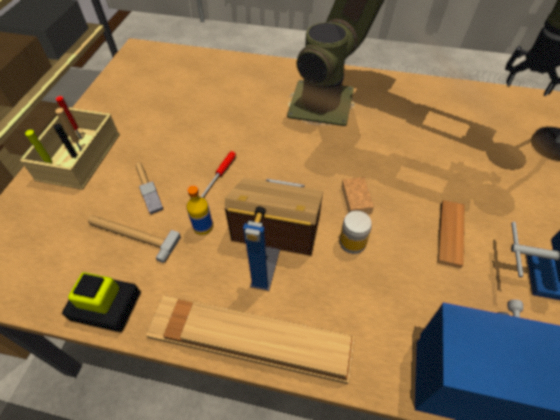

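View pics/a_top.png

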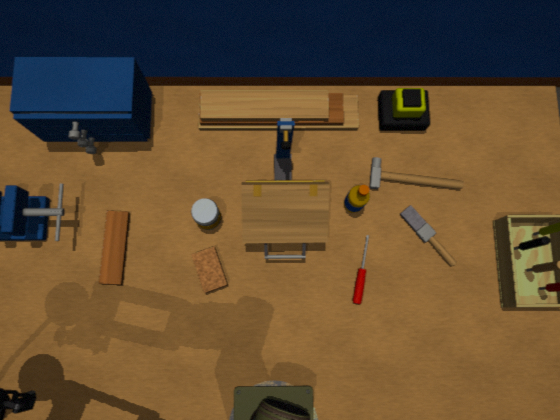

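View pics/a_wrist.png

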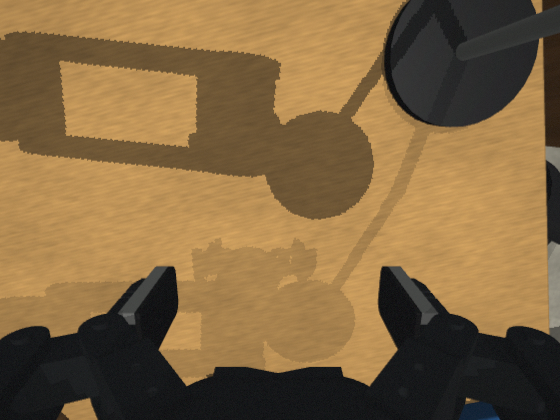

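Run:
```python
import cv2
i=cv2.imread("pics/a_top.png")[105:275,220:350]
cv2.imwrite("pics/b1.png",cv2.resize(i*1,None,fx=4.5,fy=3.5*1.0 if 0 else 3.5,interpolation=cv2.INTER_CUBIC)) if 0 else cv2.imwrite("pics/b1.png",cv2.convertScaleAbs(cv2.resize(i,None,fx=3.5,fy=3.5,interpolation=cv2.INTER_CUBIC),alpha=1.5))
i=cv2.imread("pics/a_scene.png")[160:300,200:350]
cv2.imwrite("pics/b2.png",cv2.resize(i,None,fx=4,fy=4,interpolation=cv2.INTER_CUBIC))
```

```text
(no output)
```

View pics/b1.png

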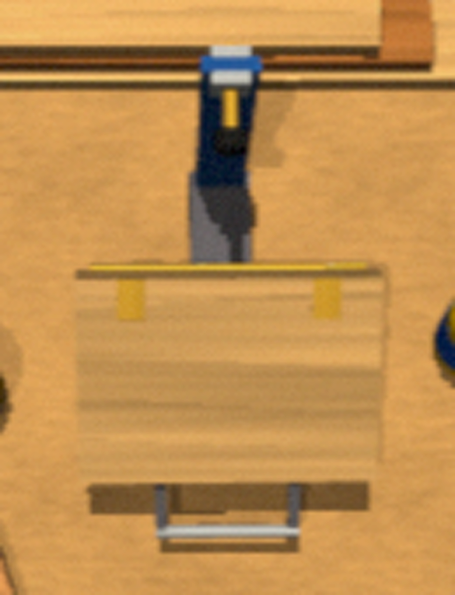

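View pics/b2.png

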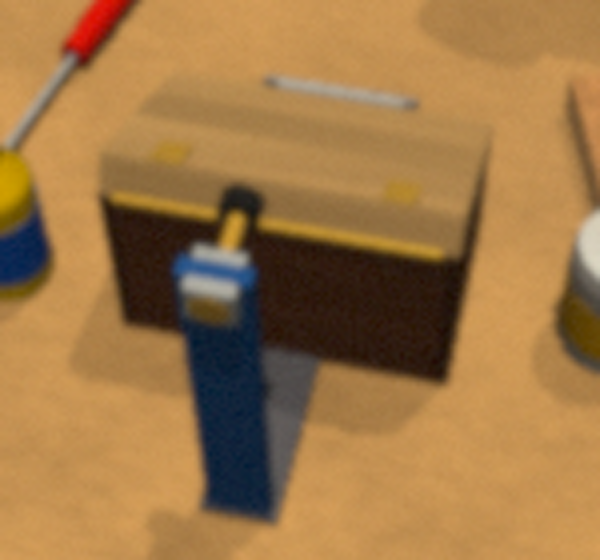

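```bash
cat > h.py <<'E'
import numpy as np
from cell import calibration
from scipy.optimize import least_squares
def proj(n,X,c=None):
    c=c or calibration(n); p=(c["R"]@np.asarray(X).T).T+c["t"]; p=p@c["mtx"].T; return p[:,:2]/p[:,2:]
def lidpt(al,d,y,o):  # case frame
    u=np.deg2rad(30)-al
    # along-lid dir from hinge: angle
    e=np.array([-np.cos(u),0,-np.sin(u)]); n=np.array([-np.sin(u),0,np.cos(u)])
    return np.array([.0675,y,.146])+d*e+o*n
def tw(X,p):
    c,s=np.cos(p[2]),np.sin(p[2]); X=np.atleast_2d(X)
    return np.c_[p[0]+c*X[:,0]-s*X[:,1],p[1]+s*X[:,0]+c*X[:,1],X[:,2]]
E
cat > fit.py <<'E'
from h import *
T=lambda x,y:(x/3.5+220,y/3.5+105)
S=lambda x,y:(x/4+200,y/4+160)
obs=[("top",lidpt(0,.201,.046,.014),T(163,532)),("top",lidpt(0,.201,-.046,.014),T(296,532)),
("top",lidpt(0,.156,.11,.028),T(76,482)),("top",lidpt(0,.156,-.11,.028),T(378,480)),
("scene",lidpt(0,.201,-.05,.014),S(267,80)),("scene",lidpt(0,.201,.05,.014),S(416,103)),
("scene",[.0675,-.11,0],S(125,322)),("scene",[.0675,.11,0],S(445,380)),
("scene",lidpt(0,0,-.11,.028),S(103,155)),("scene",lidpt(0,0,.11,.028),S(462,215)),
]
C={n:calibration(n) for n in("top","scene")}
def f(p): return np.concatenate([proj(n,tw(X,p),C[n])[0]-z for n,X,z in obs])
r=least_squares(f,[.45,0,0]);print(r.x);print(r.fun.reshape(-1,2).round(1))
E
python3 fit.py
```

```text
[ 0.55023778 -0.03058589  0.00992449]
[[ 0.7 -0.4]
 [-2.5 -0.9]
 [ 0.5  0.5]
 [-0.7 -0.2]
 [ 0.5 -0. ]
 [-1.7 -0.2]
 [-0.7  0.3]
 [ 0.5  0.6]
 [-1.3 -1.5]
 [ 0.9 -1.1]]
```

```bash
cat >> h.py <<'E'
from scipy.spatial.transform import Rotation as Ro
from cell import sensors
P=[0.5502,-0.0306,0.0099]
def tgtR(tilt=30,flip=1,yaw=P[2],roll=0):
    t=np.deg2rad(tilt); x=np.array([np.sin(t),0,-np.cos(t)]); z=flip*np.array([np.cos(t),0,np.sin(t)])
    R=np.c_[x,np.cross(z,x),z]; return Ro.from_euler('z',yaw)*Ro.from_matrix(R)*Ro.from_rotvec([roll,0,0])
def rel(pos,R,s=None):
    s=s or sensors.get_state(); R0=Ro.from_quat(s['eef_rot'])
    return (R0.inv().apply(np.asarray(pos)-s['tcp_pos'])*100).round(2), (R0.inv()*R).as_rotvec().round(3)
E
python3 - <<'E'
from h import *
s=sensors.get_state();R0=Ro.from_quat(s['eef_rot']);print(R0.as_matrix().round(3))
print(R0.inv().as_matrix().round(3))
for f in(1,-1):
  print(f,rel([.40,-.03,.25],tgtR(30,f)))
  print(f,rel([.45,.30,.25],tgtR(30,f,yaw=.6)))
bar=tw(lidpt(0,.201,0,.014),P)[0];print(bar)
E
```

```text
[[-0.    -0.973  0.232]
 [-0.002  0.232  0.973]
 [-1.     0.    -0.002]]
[[-0.    -0.002 -1.   ]
 [-0.973  0.232  0.   ]
 [ 0.232  0.973 -0.002]]
1 (array([ -5.13, -39.61, -51.1 ]), array([ 1.295, -0.445, -0.346]))
1 (array([ -5.19, -36.83, -17.84]), array([ 0.72 , -0.501, -0.192]))
-1 (array([ -5.13, -39.61, -51.1 ]), array([-1.767,  0.369, -0.475]))
-1 (array([ -5.19, -36.83, -17.84]), array([-2.336,  0.241, -0.628]))
[ 0.43663446 -0.03172434  0.05762436]
```

```bash
python3 -m crank '[{"slide":[-1,-7,-3.6],"angular":[0.14,-0.1,-0.04]},{"slide":[-2,-14.5,-7],"angular":[0.29,-0.2,-0.08]},{"slide":[-3,-22,-10.7],"angular":[0.43,-0.3,-0.12]},{"slide":[-4,-29,-14.3],"angular":[0.58,-0.4,-0.15]},{"slide":[-5,-36.8,-17.8],"angular":[0.72,-0.5,-0.19]}]' 0.5
python3 - <<'E'
from h import *
s=sensors.get_state();print(s['clock'],s['q'].round(3),s['finger_gap'],s['tcp_pos'])
print(rel([.37,-.0325,.17],tgtR(30,1)))
E
```

```text
clock: 0.78
tcp_pos: [0.374, 0.3609, 0.2373]
eef_rot: [-0.145, 0.477, 0.255, 0.828]
contact_force: [0.8, 0.3, -0.2]
finger_gap: 0.0429
0.775 [ 0.74  -0.048  1.986 -0.109  0.684  0.211] 0.042898786251920236 [0.3739598  0.36088707 0.23731336]
(array([ -5.56, -32.35, -22.7 ]), array([ 0.505,  0.002, -0.297]))
```

```bash
python3 -m crank '[{"slide":[-1,-6,-4.2],"angular":[0.09,0,-0.05]},{"slide":[-2,-12,-8.4],"angular":[0.19,0,-0.11]},{"slide":[-3,-18,-12.6],"angular":[0.28,0,-0.16]},{"slide":[-4,-24,-16.8],"angular":[0.38,0,-0.22]},{"slide":[-5,-28,-20],"angular":[0.45,0,-0.26]}]'
python3 - <<'E'
from h import *
s=sensors.get_state();print(s['clock'],s['q'].round(3),s['finger_gap'],s['tcp_pos'])
print(rel([.38,-.032,.16],tgtR(30,1)))
E
```

```text
clock: 1.4
tcp_pos: [0.3689, 0.0602, 0.1854]
eef_rot: [-0.022, 0.501, 0.039, 0.865]
contact_force: [0.6, 0.2, -0.6]
finger_gap: 0.0429
1.4 [-0.003 -0.242  2.277  0.086  0.589 -0.151] 0.04293898325309937 [0.36885277 0.060184   0.18543499]
(array([ 2.34, -9.28, -1.01]), array([ 0.069, -0.003, -0.041]))
```

```bash
python3 -m crank '[{"slide":[1.5,-5,0.5],"angular":[0.03,0,-0.02]},{"slide":[3,-9.3,1],"angular":[0.07,0,-0.04]},{"slide":[3,-9.3,1],"angular":[0.07,0,-0.04]}]'
python3 - <<'E'
from h import *
import cv2
from cell import capture
s=sensors.get_state();print(s['clock'],s['q'].round(3),s['finger_gap'],s['tcp_pos'])
print(rel([.406,-.0317,.110],tgtR(30,1)))
cv2.imwrite("pics/c_wrist.png",capture("wrist"))
print(proj("wrist",[tw(lidpt(0,.201,y,.014),P)[0] for y in(-.046,0,.046)]))
E
```

```text
clock: 1.78
tcp_pos: [0.4028, -0.0338, 0.1645]
eef_rot: [0.001, 0.501, 0.0, 0.865]
contact_force: [-0.7, 0.9, -0.4]
finger_gap: 0.0427
1.775 [-0.376 -0.141  2.284  0.368  0.539 -0.648] 0.04271860710156662 [ 0.40283989 -0.03375632  0.16451473]
(array([ 4.89,  0.19, -2.44]), array([-0.01 , -0.003,  0.003]))
[[252.69143236 250.27235866]
 [251.18903302 200.75919144]
 [249.55080347 146.76959533]]
```

View pics/c_wrist.png

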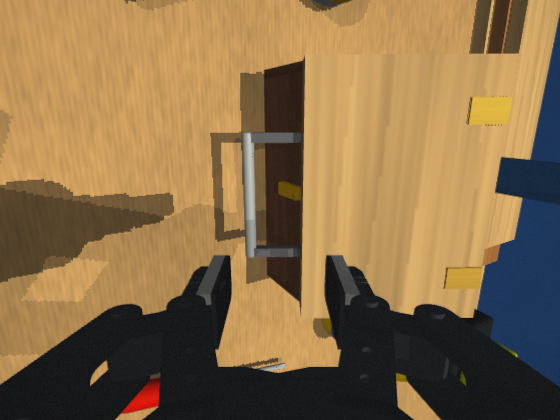

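```bash
python3 -m crank '[{"slide":[2.4,0.3,-1.3],"angular":[0,0,0]},{"slide":[4.9,0.4,-2.5],"angular":[-0.01,0,0]},{"slide":[4.9,0.4,-2.5],"angular":[-0.01,0,0]},{"slide":[4.9,0.4,-2.5],"angular":[-0.01,0,0]}]'
python3 - <<'E'
from h import *
import cv2
from cell import capture
s=sensors.get_state();print(s['clock'],s['q'].round(3),s['finger_gap'],s['tcp_pos'],s['contact_force'].round(1))
print(rel([.446,-.0297,.041],tgtR(30,1)))
cv2.imwrite("pics/d_wrist.png",capture("wrist"))
print(proj("wrist",[tw(lidpt(0,.201,y,.014),P)[0] for y in(-.046,0,.046)]))
print(proj("wrist",[s['tcp_pos'],s['tcp_pos']+.08*Ro.from_quat(s['eef_rot']).as_matrix()[:,0]]))
E
```

```text
clock: 2.33
tcp_pos: [0.4153, -0.0251, 0.1255]
eef_rot: [-0.006, 0.51, 0.009, 0.86]
contact_force: [0.2, -0.1, -0.4]
finger_gap: 0.0428
2.325 [-0.321 -0.03   2.328  0.427  0.4   -0.701] 0.04275173579910111 [ 0.41529822 -0.02506539  0.12553798] [ 0.2 -0.1 -0.4]
(array([ 8.88, -0.53, -1.38]), array([ 0.011, -0.023, -0.006]))
[[258.23772992 276.81912021]
 [257.89223109 221.3893516 ]
 [257.51151618 160.30972698]]
[[275.97055903 247.58230496]
 [276.4873586  208.67658629]]
```

View pics/d_wrist.png

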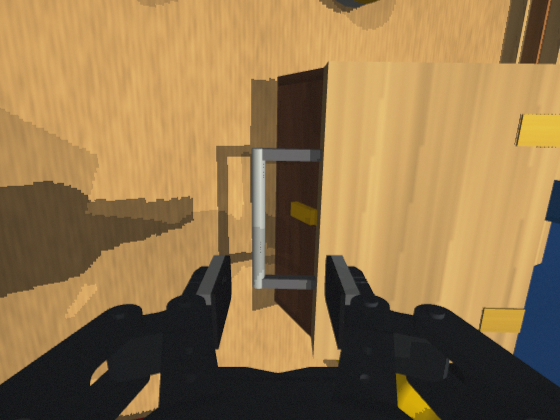

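Run:
```python
from h import *
print(rel([.426,-.031,.105],tgtR(15,1)))
```

```text
(array([ 2.32, -0.58, -0.09]), array([ 0.011,  0.24 , -0.004]))
```

```bash
python3 -m crank '[{"slide":[0.3,-0.3,0],"angular":[0.01,0.13,0]},{"slide":[0.6,-0.5,0],"angular":[0.01,0.25,0]},{"slide":[0.6,-0.5,0],"angular":[0.01,0.25,0]}]' 0.7
python3 - <<'E'
from h import *
s=sensors.get_state();print(s['clock'],s['q'].round(3),s['finger_gap'],s['tcp_pos'],s['contact_force'].round(1))
print(rel([.426,-.031,.097],tgtR(15,1)))
print(rel([.4415,-.031,.0392],tgtR(15,1)))
E
```

```text
clock: 2.75
tcp_pos: [0.4229, -0.0319, 0.1223]
eef_rot: [-0.003, 0.611, 0.005, 0.792]
contact_force: [0.6, -0.2, -1.1]
finger_gap: 0.0258
2.75 [-0.236  0.056  2.113  0.096  0.725 -0.312] 0.025754480794500045 [ 0.42292966 -0.03187168  0.12226358] [ 0.6 -0.2 -1.1]
(array([ 2.52,  0.08, -0.35]), array([ 0.002, -0.004, -0.002]))
(array([ 8.51,  0.06, -0.32]), array([ 0.002, -0.004, -0.002]))
```

```bash
python3 -m crank '[{"slide":[1.2,0,-0.3],"angular":[0,0,0]},{"slide":[2.5,0,-0.3],"angular":[0,0,0]},{"slide":[3.5,0,-0.3],"angular":[0,0,0]},{"slide":[4.5,0,-0.3],"angular":[0,0,0]},{"slide":[4.5,0,-0.3],"angular":[0,0,0]}]'
python3 - <<'E'
from h import *
import cv2
from cell import capture
s=sensors.get_state();print(s['clock'],s['q'].round(3),s['finger_gap'],s['tcp_pos'],s['contact_force'].round(1))
print(rel([.4415,-.031,.0392],tgtR(15,1)))
cv2.imwrite("pics/e_wrist.png",capture("wrist"))
E
```

```text
clock: 3.38
tcp_pos: [0.4267, -0.0312, 0.0753]
eef_rot: [-0.002, 0.613, 0.005, 0.79]
contact_force: [0.4, -0.6, 0.6]
finger_gap: 0.0259
3.375 [-0.231  0.15   2.175  0.114  0.577 -0.328] 0.025945311663757693 [ 0.42673392 -0.03122722  0.07534399] [ 0.4 -0.6  0.6]
(array([ 3.87, -0.  ,  0.54]), array([-0.001, -0.011, -0.003]))
```

View pics/e_wrist.png

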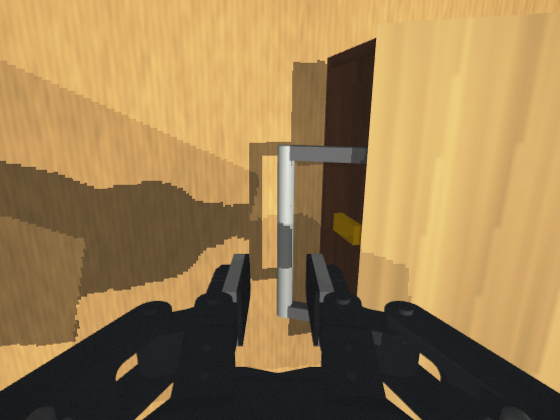

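```bash
python3 -m crank '[{"slide":[1,0,0.3],"angular":[0,0,0]},{"slide":[2,0,0.5],"angular":[0,-0.01,0]},{"slide":[3,0,0.5],"angular":[0,-0.01,0]},{"slide":[3.9,0,0.5],"angular":[0,-0.01,0]},{"slide":[3.9,0,0.5],"angular":[0,-0.01,0]}]'
python3 - <<'E'
from h import *
import cv2
from cell import capture
s=sensors.get_state();print(s['clock'],s['q'].round(3),s['finger_gap'],s['tcp_pos'],s['contact_force'].round(1))
print(rel([.4415,-.031,.0392],tgtR(15,1)))
cv2.imwrite("pics/f_wrist.png",capture("wrist"))
E
```

```text
clock: 4.05
tcp_pos: [0.4418, -0.031, 0.0387]
eef_rot: [-0.002, 0.609, 0.005, 0.793]
contact_force: [-0.8, -0.1, -0.9]
finger_gap: 0.0257
4.05 [-0.223  0.243  2.208  0.146  0.442 -0.356] 0.025735777752706756 [ 0.44178319 -0.03103483  0.03865861] [-0.8 -0.1 -0.9]
(array([-0.06,  0.  , -0.01]), array([-0.001, -0.002, -0.003]))
```

View pics/f_wrist.png

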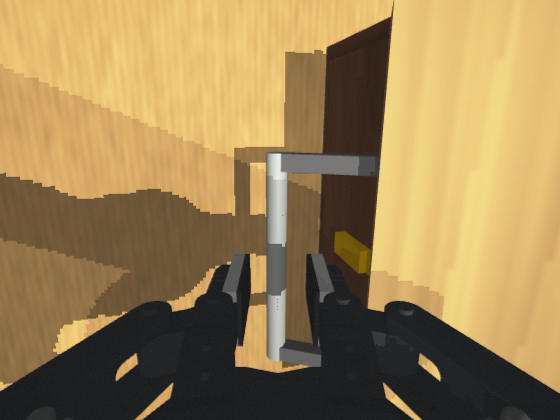

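Bar (col ≈277) runs midway between the pads. Close.

```bash
python3 -m crank '[{"slide":[0,0,0],"angular":[0,0,0]},{"slide":[0,0,0],"angular":[0,0,0]},{"slide":[0,0,0],"angular":[0,0,0]},{"slide":[0,0,0],"angular":[0,0,0]}]' 1
cat >> h.py <<'E'
def arc(al, al0=0, c0=None, grip=.019, R=None):
    """relative tcp slide in the tool frame for lid angle al from al0"""
    R0=R or Ro.from_quat(sensors.get_state()['eef_rot'])
    d=tw(lidpt(al,.201,0,.014),P)[0]-tw(lidpt(al0,.201,0,.014),P)[0]
    return (R0.inv().apply(d)*100).round(1)
def lidang(s=None):
    s=s or sensors.get_state(); R0=Ro.from_quat(s['eef_rot']).as_matrix()
    g=s['tcp_pos']-.019*R0[:,0]
    c,sn=np.cos(P[2]),np.sin(P[2]); v=g[:2]-P[:2]; x=c*v[0]+sn*v[1]-.0675; z=g[2]-.146
    # lid dir angle
    return np.arctan2(z,-x)+np.deg2rad(30)+np.arctan2(.0,1)-np.arctan2(.014,.201), np.hypot(x,z)
E
python3 - <<'E'
from h import *
s=sensors.get_state();print(s['finger_gap'],s['tcp_pos'],s['contact_force'].round(1),lidang(s))
for a in np.arange(.06,.4,.06): print(a.round(2),arc(a))
E
```

```text
clock: 4.6
tcp_pos: [0.4422, -0.0312, 0.0397]
eef_rot: [-0.002, 0.609, 0.005, 0.793]
contact_force: [-0.1, -1.0, 0.2]
finger_gap: 0.0
3.101410372446153e-05 [ 0.44222386 -0.03119602  0.03974488] [-0.1 -1.   0.2] (np.float64(0.0006461684995532208), np.float64(0.20067852305519995))
0.06 [-1.2  0.  -0.2]
0.12 [-2.4  0.  -0.3]
0.18 [-3.6  0.  -0.4]
0.24 [-4.8  0.  -0.3]
0.3 [-6.   0.  -0.3]
0.36 [-7.2  0.  -0.1]
```

Run:
```python
from h import *
import cv2
from cell import capture
cv2.imwrite("pics/g_wrist.png",capture("wrist"))
cv2.imwrite("pics/g_scene.png",cv2.resize(capture("scene")[130:330,180:400],None,fx=3,fy=3))
s=sensors.get_state()
print(proj("wrist",[tw(lidpt(0,.201,y,.014),P)[0] for y in(-.046,0,.046)]+[s['tcp_pos']]))
```

```text
[[275.09444535 342.10747993]
 [274.77429585 263.28111225]
 [274.40310142 171.88659315]
 [276.27173186 248.1919708 ]]
```

View pics/g_wrist.png

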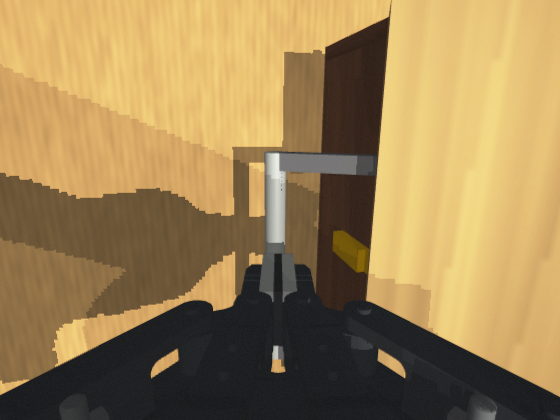

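View pics/g_scene.png

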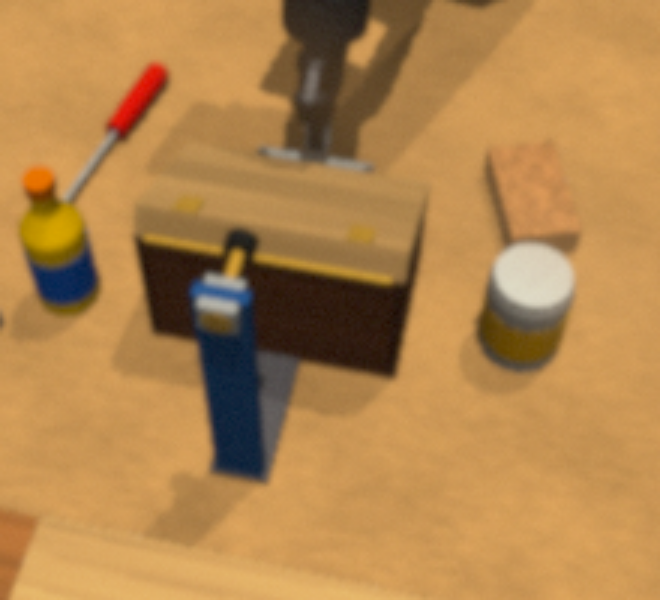

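Run:
```python
import cv2,numpy as np
a=cv2.imread("pics/f_wrist.png")[140:390,190:370];b=cv2.imread("pics/g_wrist.png")[140:390,190:370]
cv2.imwrite("pics/g2.png",cv2.convertScaleAbs(cv2.resize(np.hstack([a,b]),None,fx=2.2,fy=2.2,interpolation=cv2.INTER_CUBIC),alpha=1.6,beta=20))
```

```text
(no output)
```

View pics/g2.png

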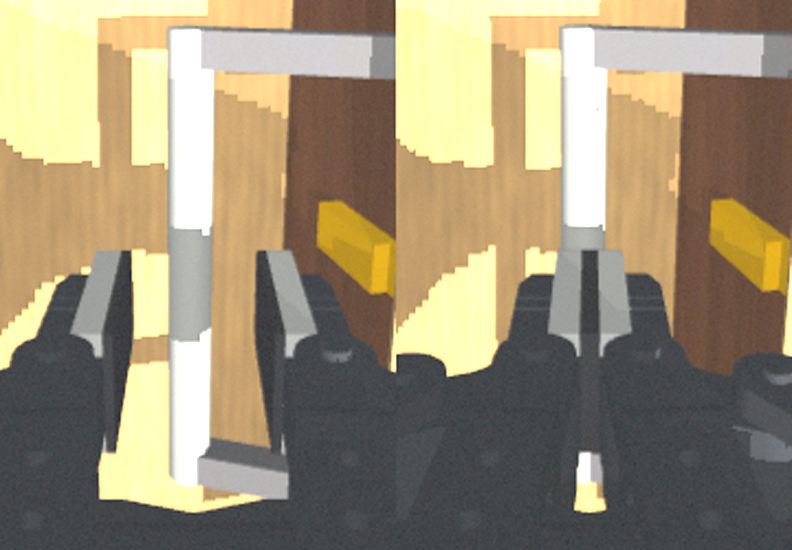

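Run:
```python
from h import *
c=calibration("wrist");s=sensors.get_state();R=Ro.from_quat(s['eef_rot']).as_matrix()
for n,X in [("bar",tw(lidpt(0,.201,0,.014),P)[0]),("tcp",s['tcp_pos']),("tcp+y11",s['tcp_pos']+R[:,1]*.011),("tcp-y11",s['tcp_pos']-R[:,1]*.011),("grasp+11",s['tcp_pos']+R[:,1]*.011-.019*R[:,0]),("grasp-11",s['tcp_pos']-R[:,1]*.011-.019*R[:,0])]:
    print(n,X.round(4),c["R"]@X+c["t"],proj("wrist",[X]).round(0))
print(R.round(2), -c["R"].T@c["t"])
# triangulate bar using wrist px only: x from cols f/g with different poses
```

```text
bar [ 0.4366 -0.0317  0.0576] [-0.00143395  0.02603108  0.16994903] [[275. 263.]]
tcp [ 0.4421 -0.0312  0.0396] [-0.00075738  0.02043626  0.18789182] [[276. 248.]]
tcp+y11 [ 0.442  -0.0202  0.0397] [-0.0007665   0.00986083  0.18486524] [[276. 229.]]
tcp-y11 [ 0.4422 -0.0422  0.0396] [-0.00074826  0.0310117   0.19091839] [[276. 266.]]
grasp+11 [ 0.4371 -0.0203  0.058 ] [-0.00078605  0.01508856  0.16659859] [[276. 242.]]
grasp-11 [ 0.4373 -0.0423  0.058 ] [-0.00076782  0.03623943  0.17265174] [[276. 283.]]
[[ 0.26 -0.01  0.97]
 [ 0.01  1.    0.01]
 [-0.97  0.    0.26]] [0.39706678 0.03928863 0.20912981]
```

Run:
```python
from h import *
import cv2
from cell import capture
i=capture("scene"); cv2.imwrite("pics/h_raw.png",i)
s=sensors.get_state();R=Ro.from_quat(s['eef_rot']).as_matrix()
pts=[s['tcp_pos'],s['tcp_pos']-.019*R[:,0],tw(lidpt(0,.201,-.05,.014),P)[0],tw(lidpt(0,.201,.05,.014),P)[0]]
q=proj("scene",pts);print(q)
j=cv2.resize(i[120:220,230:340],None,fx=7,fy=6,interpolation=cv2.INTER_CUBIC)
for k,p in enumerate(q): cv2.circle(j,(int((p[0]-230)*7),int((p[1]-120)*6)),3,(0,0,255) if k<2 else (0,255,0),-1)
cv2.imwrite("pics/h.png",cv2.convertScaleAbs(j,alpha=1.4))
```

```text
[[284.47138565 188.37017296]
 [284.80003315 182.82960073]
 [267.24459109 179.95328677]
 [302.33468726 185.53323289]]
```

View pics/h.png

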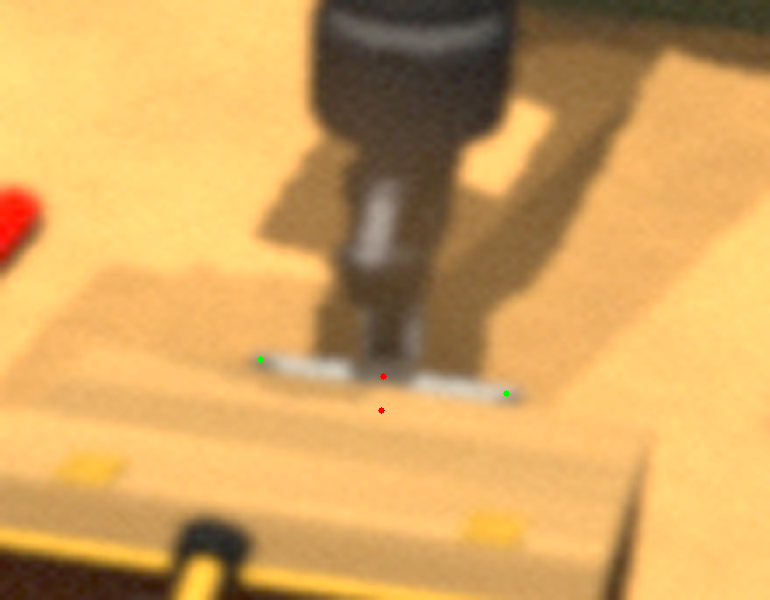

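```bash
python3 -m crank '[{"slide":[0,0,0],"angular":[0,0,0]},{"slide":[0,0,0],"angular":[0,0,0]},{"slide":[0.6,0,0],"angular":[0,0,0]},{"slide":[1.2,0,0],"angular":[0,0,0]},{"slide":[1.2,0,0],"angular":[0,0,0]}]' 0.7; python3 -m crank '[{"slide":[0,0,0],"angular":[0,0,0]},{"slide":[0,0,0],"angular":[0,0,0]},{"slide":[0,0,0],"angular":[0,0,0]}]' 1
python3 - <<'E'
from h import *
import cv2
from cell import capture
cv2.imwrite("pics/i_wrist.png",capture("wrist"))
s=sensors.get_state();print(s['q'].round(3),s['joint_torque'].round(1))
E
```

```text
clock: 5.38
tcp_pos: [0.4449, -0.031, 0.0272]
eef_rot: [-0.002, 0.609, 0.005, 0.793]
contact_force: [0.1, 0.1, 0.0]
finger_gap: 0.026
clock: 5.75
tcp_pos: [0.4439, -0.031, 0.0276]
eef_rot: [-0.002, 0.61, 0.005, 0.793]
contact_force: [-4.5, -3.1, 1.2]
finger_gap: 0.0049
[-0.221  0.27   2.218  0.157  0.405 -0.367] [  1.2 -30.5 -15.2   0.8  -2.6   0. ]
```

View pics/i_wrist.png

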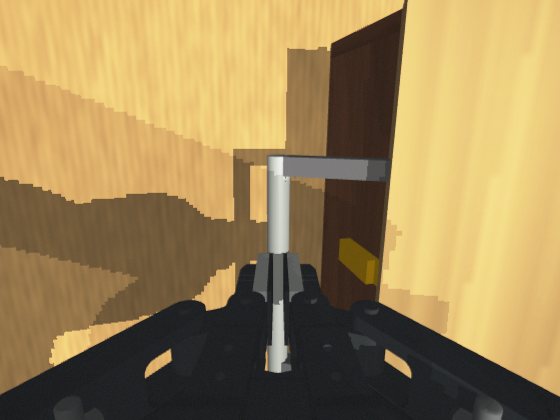

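```bash
python3 -m crank '[{"slide":[0,0,0],"angular":[0,0,0]},{"slide":[0,0,0],"angular":[0,0,0]},{"slide":[0.6,0,0],"angular":[0,0,0]},{"slide":[1.2,0,0],"angular":[0,0,0]},{"slide":[1.2,0,0],"angular":[0,0,0]}]' 0.7; python3 -m crank '[{"slide":[0,0,0],"angular":[0,0,0]},{"slide":[0,0,0],"angular":[0,0,0]},{"slide":[0,0,0],"angular":[0,0,0]},{"slide":[0,0,0],"angular":[0,0,0]}]' 1
python3 - <<'E'
from h import *
import cv2
from cell import capture
cv2.imwrite("pics/j_wrist.png",capture("wrist"))
s=sensors.get_state();print(s['q'].round(3),s['joint_torque'].round(1))
E
```

```text
clock: 6.42
tcp_pos: [0.4482, -0.031, 0.0157]
eef_rot: [-0.002, 0.609, 0.005, 0.793]
contact_force: [-0.1, -0.1, 0.0]
finger_gap: 0.0258
clock: 6.92
tcp_pos: [0.4469, -0.0309, 0.0159]
eef_rot: [-0.002, 0.61, 0.005, 0.793]
contact_force: [-3.9, -3.3, -1.9]
finger_gap: 0.0078
[-0.219  0.301  2.227  0.171  0.367 -0.381] [  1.6 -32.9 -14.6   0.8  -2.5  -0. ]
```

View pics/j_wrist.png

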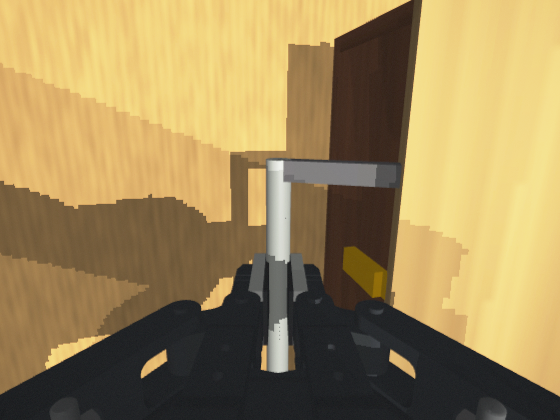

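```bash
python3 -m crank '[{"slide":[0,0,0],"angular":[0,0,0]},{"slide":[0,0,0],"angular":[0,0,0]},{"slide":[0.5,0,0],"angular":[0,0,0]},{"slide":[0.5,0,0],"angular":[0,0,0]}]' 0.7; python3 -m crank '[{"slide":[0,0,-0.2],"angular":[0,0,0]},{"slide":[0,0,-0.2],"angular":[0,0,0]},{"slide":[0,0,-0.2],"angular":[0,0,0]},{"slide":[0,0,-0.2],"angular":[0,0,0]}]' 1
python3 - <<'E'
from h import *
for a in np.arange(.06,.4,.06): print(a.round(2),arc(a))
E
```

```text
clock: 7.48
tcp_pos: [0.45, -0.031, 0.0113]
eef_rot: [-0.002, 0.609, 0.005, 0.793]
contact_force: [-0.7, -0.0, -0.2]
finger_gap: 0.0251
clock: 7.98
tcp_pos: [0.4483, -0.0311, 0.0112]
eef_rot: [-0.002, 0.608, 0.005, 0.794]
contact_force: [2.0, 2.6, 0.1]
finger_gap: 0.0073
0.06 [-1.2  0.  -0.2]
0.12 [-2.4  0.  -0.3]
0.18 [-3.6  0.  -0.4]
0.24 [-4.8  0.  -0.3]
0.3 [-6.   0.  -0.2]
0.36 [-7.2  0.  -0.1]
```

```bash
python3 -m crank '[{"slide":[-0.6,0,-0.1],"angular":[0,0,0]},{"slide":[-1.2,0,-0.2],"angular":[0,0,0]},{"slide":[-2.4,0,-0.3],"angular":[0,0,0]},{"slide":[-3.6,0,-0.4],"angular":[0,0,0]}]'
python3 - <<'E'
from h import *
import cv2
from cell import capture
s=sensors.get_state();print(s['tcp_pos'],s['q'].round(3),s['finger_gap'])
cv2.imwrite("pics/k_wrist.png",capture("wrist"))
E
```

```text
clock: 8.48
tcp_pos: [0.4351, -0.0312, 0.0456]
eef_rot: [-0.002, 0.608, 0.005, 0.794]
contact_force: [6.8, 3.6, -1.5]
finger_gap: 0.0076
[ 0.43512304 -0.03124529  0.04562303] [-0.228  0.22   2.214  0.145  0.456 -0.359] 0.00764976609362697
```

View pics/k_wrist.png

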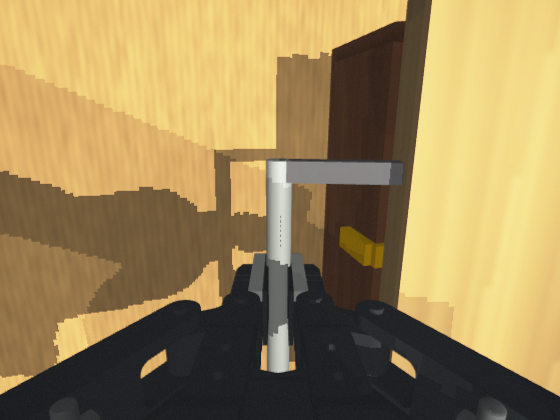

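```bash
sed -i 's/grip=.019/grip=.048/; s/g=s\[.tcp_pos.\]-.019/g=s["tcp_pos"]-.048/' h.py
python3 - <<'E'
from h import *
print(lidang())
for a0 in (.18,.53,.88,1.23,1.58,1.93):
  print(a0,[arc(a0+.07*k,a0).tolist() for k in range(1,6)])
E
```

```text
(np.float64(0.18879595217725909), np.float64(0.20238242075843843))
0.18 [[-1.4, 0.0, 0.0], [-2.8, 0.0, 0.2], [-4.2, 0.0, 0.4], [-5.6, 0.0, 0.7], [-6.9, 0.0, 1.2]]
0.53 [[-1.3, 0.0, 0.5], [-2.6, 0.0, 1.1], [-3.8, 0.0, 1.8], [-5.0, 0.0, 2.6], [-6.1, 0.0, 3.5]]
0.88 [[-1.1, 0.0, 0.9], [-2.0, 0.0, 1.9], [-3.0, 0.0, 3.0], [-3.8, 0.0, 4.2], [-4.5, 0.0, 5.3]]
1.23 [[-0.7, 0.0, 1.2], [-1.3, 0.0, 2.5], [-1.7, 0.0, 3.8], [-2.1, 0.0, 5.2], [-2.4, 0.0, 6.6]]
1.58 [[-0.2, 0.0, 1.4], [-0.3, 0.0, 2.8], [-0.3, 0.0, 4.2], [-0.2, 0.0, 5.6], [-0.0, 0.0, 7.0]]
1.93 [[0.3, 0.0, 1.4], [0.7, 0.0, 2.7], [1.1, 0.0, 4.1], [1.7, 0.0, 5.4], [2.4, 0.0, 6.6]]
```

```bash
python3 -m crank '[{"slide":[-1.4,0,0],"angular":[0,0,0]},{"slide":[-2.8,0,0.2],"angular":[0,0,0]},{"slide":[-4.2,0,0.4],"angular":[0,0,0]},{"slide":[-5.6,0,0.7],"angular":[0,0,0]},{"slide":[-6.9,0,1.2],"angular":[0,0,0]}]'
python3 - <<'E'
from h import *
print(lidang(),sensors.get_state()['q'].round(3))
E
```

```text
clock: 9.15
tcp_pos: [0.4276, -0.0312, 0.115]
eef_rot: [-0.002, 0.609, 0.005, 0.793]
contact_force: [5.1, 2.6, -4.7]
finger_gap: 0.0076
(np.float64(0.5296298692745788), np.float64(0.20310858605968704)) [-0.233  0.074  2.12   0.102  0.697 -0.312]
```

```bash
python3 -m crank '[{"slide":[-1.3,0,0.5],"angular":[0,0,0]},{"slide":[-2.6,0,1.1],"angular":[0,0,0]},{"slide":[-3.8,0,1.8],"angular":[0,0,0]},{"slide":[-5,0,2.6],"angular":[0,0,0]},{"slide":[-6.1,0,3.5],"angular":[0,0,0]}]'
python3 - <<'E'
from h import *
print(lidang(),sensors.get_state()['q'].round(3))
E
```

```text
clock: 9.78
tcp_pos: [0.4423, -0.0311, 0.1811]
eef_rot: [-0.002, 0.612, 0.005, 0.791]
contact_force: [-0.8, -0.3, -3.2]
finger_gap: 0.0072
(np.float64(0.8641487231260273), np.float64(0.20446867461110815)) [-0.221  0.002  1.98   0.077  0.913 -0.271]
```

```bash
python3 -m crank '[{"slide":[-1.0,0,0.9],"angular":[0,0,0]},{"slide":[-2,0,1.9],"angular":[0,0,0]},{"slide":[-2.9,0,3],"angular":[0,0,0]},{"slide":[-3.7,0,4.2],"angular":[0,0,0]},{"slide":[-4.4,0,5.3],"angular":[0,0,0]}]'
python3 - <<'E'
from h import *
print(lidang(),sensors.get_state()['q'].round(3))
E
```

```text
clock: 10.4
tcp_pos: [0.4769, -0.0309, 0.2364]
eef_rot: [-0.002, 0.615, 0.005, 0.788]
contact_force: [-24.1, -1.7, 19.3]
finger_gap: 0.0077
(np.float64(1.1860671569955115), np.float64(0.20491082713491104)) [-0.198  0.004  1.821  0.06   1.078 -0.23 ]
```

```bash
python3 -m crank '[{"slide":[-0.6,0,1.2],"angular":[0,0,0]},{"slide":[-1.2,0,2.5],"angular":[0,0,0]},{"slide":[-1.6,0,3.8],"angular":[0,0,0]},{"slide":[-2,0,5.2],"angular":[0,0,0]},{"slide":[-2.3,0,6.6],"angular":[0,0,0]}]'
python3 - <<'E'
from h import *
import cv2
from cell import capture
print(lidang(),sensors.get_state()['q'].round(3))
cv2.imwrite("pics/l_wrist.png",capture("wrist"))
cv2.imwrite("pics/l_scene.png",cv2.resize(capture("scene")[80:330,180:400],None,fx=2.4,fy=2.4))
E
```

```text
clock: 11.02
tcp_pos: [0.5435, -0.0307, 0.2839]
eef_rot: [-0.002, 0.607, 0.004, 0.795]
contact_force: [-14.4, 1.6, 23.2]
finger_gap: 0.0076
(np.float64(1.584382149657196), np.float64(0.2036341277284675)) [-0.17   0.059  1.646  0.053  1.174 -0.194]
```

View pics/l_scene.png

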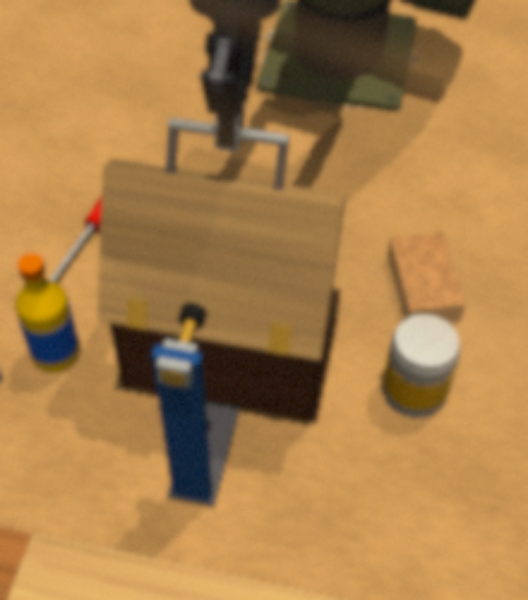

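View pics/l_wrist.png

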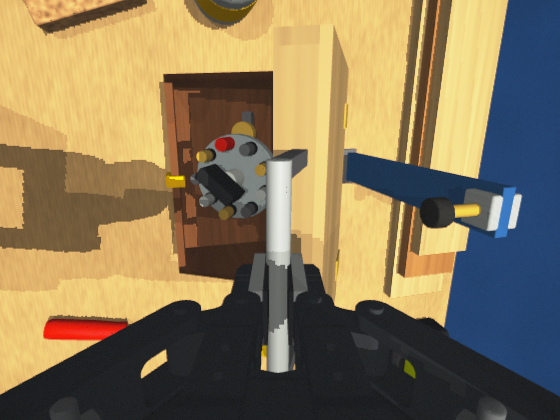

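```bash
python3 -m crank '[{"slide":[-0.5,0,1.3],"angular":[0,0,0]},{"slide":[-0.7,0,2.7],"angular":[0,0,0]},{"slide":[-0.7,0,4.1],"angular":[0,0,0]},{"slide":[-0.6,0,5.5],"angular":[0,0,0]},{"slide":[-0.4,0,6.9],"angular":[0,0,0]}]'
python3 - <<'E'
from h import *
print(lidang(),sensors.get_state()['q'].round(3))
for a0 in (1.9,):
  print(a0,[arc(a0+.05*k,a0).tolist() for k in range(1,6)])
E
```

```text
clock: 11.75
tcp_pos: [0.6105, -0.0304, 0.3016]
eef_rot: [-0.002, 0.608, 0.004, 0.794]
contact_force: [-0.9, 0.0, 4.8]
finger_gap: 0.0075
(np.float64(1.9273304673734468), np.float64(0.20288208940593383)) [-0.147  0.15   1.495  0.045  1.235 -0.166]
1.9 [[0.2, 0.0, 1.0], [0.4, 0.0, 2.0], [0.6, 0.0, 3.0], [1.0, 0.0, 3.9], [1.3, 0.0, 4.8]]
```

Force is down to about 5 N. Continue to ~2.15.

```bash
python3 -m crank '[{"slide":[0.2,0,1.0],"angular":[0,0,0]},{"slide":[0.4,0,2.0],"angular":[0,0,0]},{"slide":[0.6,0,3],"angular":[0,0,0]},{"slide":[0.9,0,3.9],"angular":[0,0,0]},{"slide":[0.9,0,3.9],"angular":[0,0,0]}]'
python3 - <<'E'
from h import *
import cv2
from cell import capture
print(lidang(),sensors.get_state()['q'].round(3))
for a0 in (2.12,):
  print(a0,[arc(a0+.03*k,a0).tolist() for k in range(1,8)])
cv2.imwrite("pics/m_wrist.png",capture("wrist"))
cv2.imwrite("pics/m_scene.png",cv2.resize(capture("scene")[80:330,180:400],None,fx=2.4,fy=2.4))
E
```

```text
clock: 12.38
tcp_pos: [0.6501, -0.0302, 0.3006]
eef_rot: [-0.002, 0.609, 0.005, 0.793]
contact_force: [-1.4, -1.3, 0.8]
finger_gap: 0.0077
(np.float64(2.123953504015559), np.float64(0.20198045073471974)) [-0.136  0.211  1.418  0.042  1.254 -0.153]
2.12 [[0.2, -0.0, 0.6], [0.5, -0.0, 1.1], [0.7, -0.0, 1.7], [1.0, -0.0, 2.2], [1.3, -0.0, 2.7], [1.6, -0.0, 3.3], [1.9, -0.0, 3.8]]
```

View pics/m_scene.png

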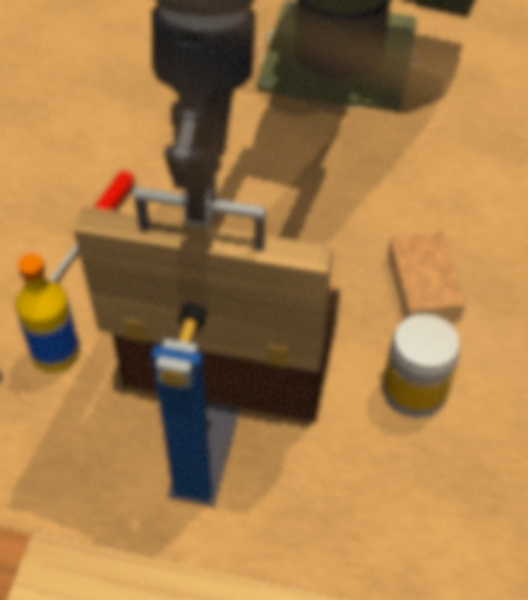

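View pics/m_wrist.png

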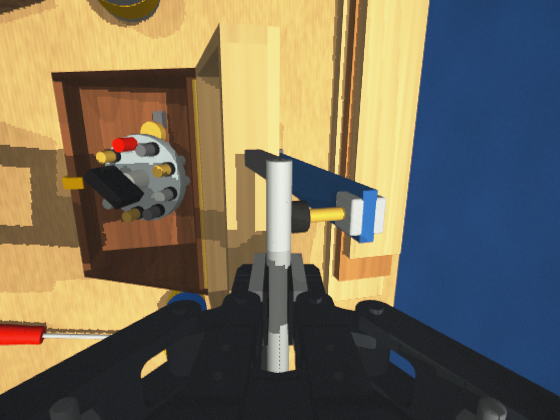

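```bash
python3 -m crank '[{"slide":[0.1,0,0.3],"angular":[0,0,0]},{"slide":[0.2,0,0.6],"angular":[0,0,0]},{"slide":[0.4,0,0.9],"angular":[0,0,0]},{"slide":[0.5,0,1.1],"angular":[0,0,0]},{"slide":[0.5,0,1.1],"angular":[0,0,0]}]'
python3 - <<'E'
from h import *
import cv2
from cell import capture
print(lidang())
cv2.imwrite("pics/n_wrist.png",capture("wrist")[100:300,180:440])
E
```

```text
clock: 13.1
tcp_pos: [0.6625, -0.03, 0.2996]
eef_rot: [-0.002, 0.608, 0.005, 0.794]
contact_force: [0.3, -3.7, 0.1]
finger_gap: 0.0073
(np.float64(2.1849930404327433), np.float64(0.20248703643009217))
```

View pics/n_wrist.png

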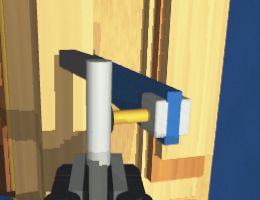

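Run:
```python
from h import *
c=calibration("top")
C=-c["R"].T@c["t"]
for v in (122,140,152):
    d=c["R"].T@np.linalg.inv(c["mtx"])@[231/3.5+220,v/3.5+105,1]
    X=C+d*(.246-C[2])/d[2];print(v,X)
# lid outer face at distance along d ~.1, out .028 : x at z=.246
for al in np.arange(2.2,2.5,.04):
    u=[tw(lidpt(al,d,0,.028),P)[0] for d in np.arange(.05,.17,.001)]; u=np.array(u); k=np.argmin(abs(u[:,2]-.246)); print(al.round(2),u[k].round(4))
```

```text
122 [ 0.69279053 -0.03139891  0.246     ]
140 [ 0.68001279 -0.03124917  0.246     ]
152 [ 0.67152446 -0.03114969  0.246     ]
2.2 [ 0.6565 -0.0295  0.2465]
2.24 [ 0.6606 -0.0295  0.2458]
2.28 [ 0.665  -0.0295  0.246 ]
2.32 [ 0.6694 -0.0294  0.246 ]
2.36 [ 0.6738 -0.0294  0.2458]
2.4 [ 0.6787 -0.0293  0.2463]
2.44 [ 0.6833 -0.0293  0.2457]
2.48 [ 0.6884 -0.0292  0.2457]
```

```bash
python3 -m crank '[{"slide":[0.2,0,0.4],"angular":[0,0,0]},{"slide":[0.3,0,0.7],"angular":[0,0,0]},{"slide":[0.5,0,1.0],"angular":[0,0,0]},{"slide":[0.5,0,1.0],"angular":[0,0,0]}]'
python3 - <<'E'
from h import *
print(lidang())
E
python3 -m crank '[{"slide":[0.2,0,0.3],"angular":[0,0,0]},{"slide":[0.3,0,0.6],"angular":[0,0,0]},{"slide":[0.3,0,0.6],"angular":[0,0,0]}]'
python3 - <<'E'
from h import *
print(lidang())
E
```

```text
clock: 13.65
tcp_pos: [0.6733, -0.03, 0.2974]
eef_rot: [-0.002, 0.608, 0.004, 0.794]
contact_force: [0.1, -5.3, 4.0]
finger_gap: 0.0078
(np.float64(2.2394075128616358), np.float64(0.20238664075676444))
clock: 14.02
tcp_pos: [0.6794, -0.03, 0.2958]
eef_rot: [-0.002, 0.609, 0.004, 0.793]
contact_force: [0.3, -5.8, 3.3]
finger_gap: 0.0079
(np.float64(2.2710424273768677), np.float64(0.20226861605237745))
```

```bash
python3 -m crank '[{"slide":[0.1,0,0.2],"angular":[0,0,0]},{"slide":[0.2,0,0.4],"angular":[0,0,0]},{"slide":[0.2,0,0.4],"angular":[0,0,0]}]'
python3 - <<'E'
from h import *
print(lidang())
E
```

```text
clock: 14.4
tcp_pos: [0.6835, -0.0299, 0.2947]
eef_rot: [-0.002, 0.609, 0.004, 0.793]
contact_force: [0.0, -4.8, 2.5]
finger_gap: 0.0077
(np.float64(2.2917589297041476), np.float64(0.202247343916815))
```

```bash
python3 -m crank '[{"slide":[0.1,0,0.2],"angular":[0,0,0]},{"slide":[0.2,0,0.4],"angular":[0,0,0]},{"slide":[0.2,0,0.4],"angular":[0,0,0]}]'
python3 - <<'E'
from h import *
import cv2
from cell import capture
print(lidang())
cv2.imwrite("pics/o_wrist.png",cv2.resize(capture("wrist")[80:300,180:440],None,fx=3,fy=2.7))
E
```

```text
clock: 14.78
tcp_pos: [0.6885, -0.0299, 0.2938]
eef_rot: [-0.002, 0.608, 0.004, 0.794]
contact_force: [0.6, -4.1, 1.1]
finger_gap: 0.0077
(np.float64(2.316791031326356), np.float64(0.20277172414753258))
```

View pics/o_wrist.png

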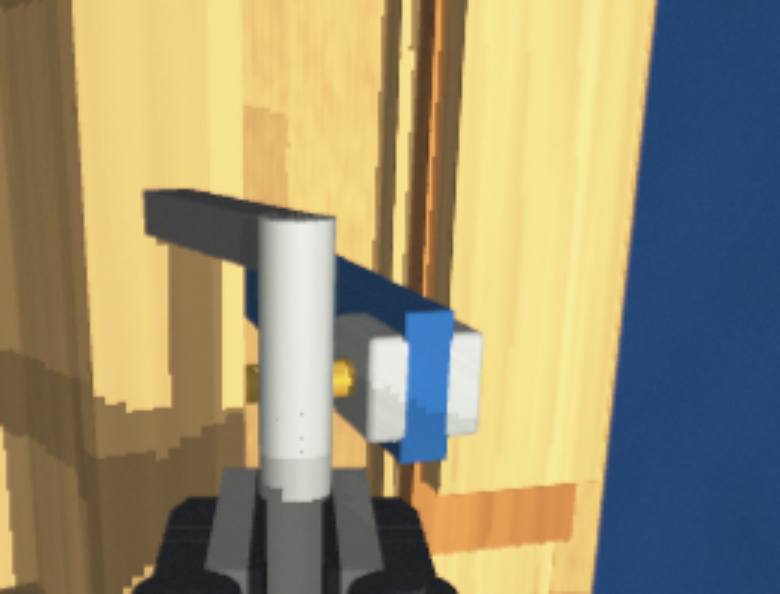

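```bash
python3 -m crank '[{"slide":[0.1,0,0.2],"angular":[0,0,0]},{"slide":[0.2,0,0.4],"angular":[0,0,0]},{"slide":[0.2,0,0.4],"angular":[0,0,0]}]'
python3 - <<'E'
from h import *
print(lidang(),sensors.get_state()['joint_torque'].round(1))
E
```

```text
clock: 15.2
tcp_pos: [0.692, -0.0299, 0.2927]
eef_rot: [-0.002, 0.609, 0.004, 0.793]
contact_force: [-1.0, -5.2, 1.9]
finger_gap: 0.0076
(np.float64(2.3350980249128797), np.float64(0.2027220870018937)) [  3.8 -46.  -28.4   2.1  -1.8  -0. ]
```

```bash
python3 -m crank '[{"slide":[0.1,0,0.1],"angular":[0,0,0]},{"slide":[0.1,0,0.2],"angular":[0,0,0]},{"slide":[0.1,0,0.2],"angular":[0,0,0]}]'
python3 - <<'E'
from h import *
print(lidang(),sensors.get_state()['joint_torque'].round(1))
E
```

```text
clock: 15.58
tcp_pos: [0.6933, -0.0299, 0.2922]
eef_rot: [-0.002, 0.61, 0.004, 0.793]
contact_force: [-3.0, -6.1, 3.3]
finger_gap: 0.0077
(np.float64(2.3424486261831223), np.float64(0.20271943479068444)) [  3.9 -45.3 -28.8   2.2  -2.4  -0. ]
```

```bash
python3 -m crank '[{"slide":[-0.1,0,-0.2],"angular":[0,0,0]},{"slide":[-0.1,0,-0.2],"angular":[0,0,0]},{"slide":[-0.1,0,-0.2],"angular":[0,0,0]}]'
python3 - <<'E'
from h import *
print(lidang(),sensors.get_state()['joint_torque'].round(1))
E
```

```text
clock: 15.95
tcp_pos: [0.6918, -0.0299, 0.2927]
eef_rot: [-0.002, 0.609, 0.004, 0.793]
contact_force: [-1.3, -5.9, 1.3]
finger_gap: 0.0073
(np.float64(2.334155318790896), np.float64(0.20272286407758597)) [  3.8 -46.2 -28.4   2.1  -1.8  -0. ]
```

```bash
python3 -m crank '[{"slide":[0,0,-0.1],"angular":[0,0,0]},{"slide":[0,0,-0.1],"angular":[0,0,0]}]'; python3 -m crank '[{"slide":[0,0,0],"angular":[0,0,0]}]' 0.97;  python3 -m crank '[{"slide":[0,0,0],"angular":[0,0,0]},{"slide":[0,0,0],"angular":[0,0,0]},{"slide":[0,0,0],"angular":[0,0,0]}]' 0.7
python3 - <<'E'
from h import *
import cv2
from cell import capture
print(lidang())
cv2.imwrite("pics/p_wrist.png",capture("wrist"))
E
```

```text
clock: 16.2
tcp_pos: [0.6914, -0.0299, 0.2929]
eef_rot: [-0.002, 0.609, 0.004, 0.794]
contact_force: [-0.8, -5.5, 2.5]
finger_gap: 0.0077
clock: 16.32
tcp_pos: [0.6915, -0.0299, 0.2928]
eef_rot: [-0.002, 0.609, 0.004, 0.794]
contact_force: [-0.5, -5.3, 1.7]
finger_gap: 0.0075
clock: 16.7
tcp_pos: [0.691, -0.0285, 0.2922]
eef_rot: [-0.002, 0.609, 0.005, 0.793]
contact_force: [1.1, 0.6, -0.2]
finger_gap: 0.0256
(np.float64(2.331389318375156), np.float64(0.20200767932895297))
```

View pics/p_wrist.png

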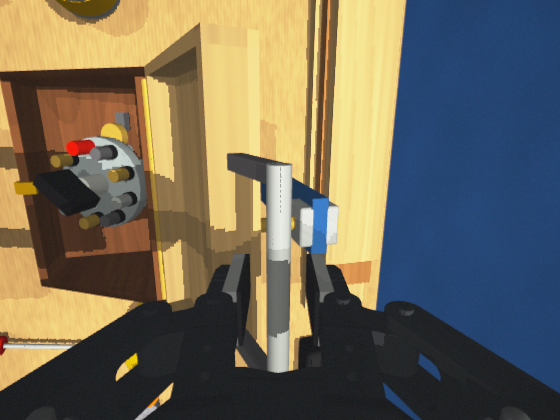

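```bash
python3 -m crank '[{"slide":[-1,0,0],"angular":[0,0,0]},{"slide":[-2.5,0,0],"angular":[0,0,0]},{"slide":[-4.5,0,0],"angular":[0,0,0]},{"slide":[-7,0,0],"angular":[0,0,0]},{"slide":[-9,0,0],"angular":[0,0,0]}]'
python3 - <<'E'
from h import *
import cv2
from cell import capture
cv2.imwrite("pics/q_wrist.png",capture("wrist"))
cv2.imwrite("pics/q_scene.png",cv2.resize(capture("scene")[80:330,180:400],None,fx=2.4,fy=2.4))
c=calibration("wrist");np.savez("q.npz",R=c["R"],t=c["t"],mtx=c["mtx"])
E
```

```text
clock: 17.38
tcp_pos: [0.6678, -0.0298, 0.3825]
eef_rot: [-0.002, 0.608, 0.005, 0.794]
contact_force: [-0.8, 0.9, -0.5]
finger_gap: 0.0256
```

View pics/q_wrist.png

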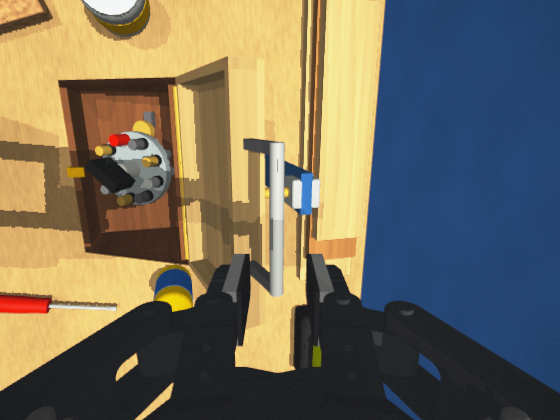

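View pics/q_scene.png

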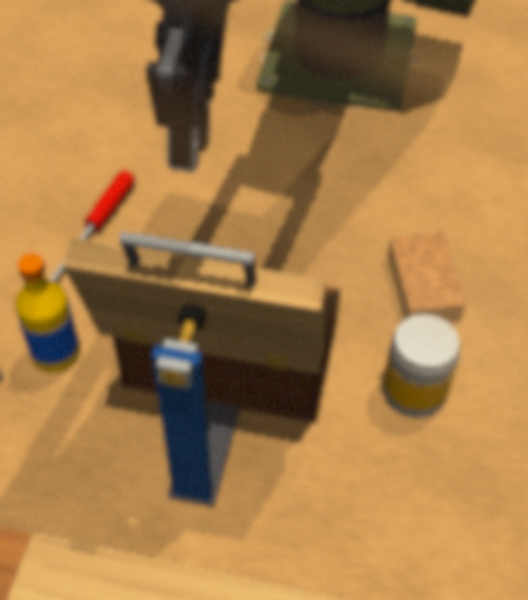

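```bash
python3 - <<'E'
from h import *
c=dict(np.load("q.npz"))
g=np.array([-.020,0,.102]);ax=np.array([-.5,0,.866]);fr=np.array([-.866,0,-.5]);le=np.cross(ax,fr)
def pt(r,th,h): return tw(g+ax*h+r*(np.cos(th)*fr+np.sin(th)*le),P)[0]
for th in (0,-.698,-1.396): print(th,proj("w",[pt(.04,th,-.025)],c),"bar(x along front+th):",proj("w",[pt(.023,th,.012),pt(-.023,th,.012)],c))
print("grip",proj("w",[pt(0,0,0)],c),"pointer",proj("w",[tw([-.0675+.004,0,.068],P)[0]],c))
E
python3 - <<'E'
import cv2
i=cv2.imread("pics/q_wrist.png")[70:270,50:250];cv2.imwrite("pics/q2.png",cv2.resize(i,None,fx=3,fy=3,interpolation=cv2.INTER_CUBIC))
E
```

```text
0 [[ 93.96801671 170.45637481]] bar(x along front+th): [[ 82.55481418 175.72116913]
 [115.09600425 177.39173758]]
-0.698 [[ 97.06066383 150.90854602]] bar(x along front+th): [[ 84.33420265 163.58714586]
 [112.88240074 189.5179619 ]]
-1.396 [[111.21333984 140.41462907]] bar(x along front+th): [[ 92.92215911 157.26385508]
 [104.13229951 195.3326886 ]]
grip [[105.90642828 174.87142738]] pointer [[ 74.16907493 172.08669448]]
```

View pics/q2.png

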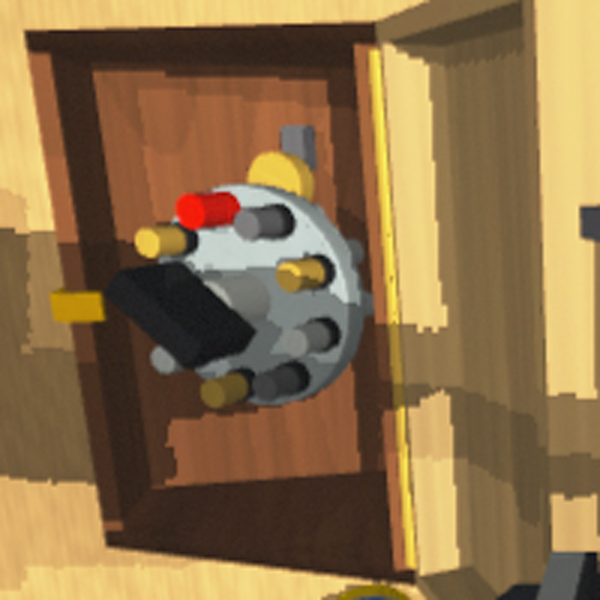

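Run:
```python
from h import *
c=dict(np.load("q.npz"))
ax=np.array([-.5,0,.866]);fr=np.array([-.866,0,-.5]);le=np.cross(ax,fr)
def pt(g,r,th,h,w=0): return tw(np.asarray(g)+ax*h+r*(np.cos(th)*fr+np.sin(th)*le)+w*(-np.sin(th)*fr+np.cos(th)*le),P)[0]
g=[-.02,0,.102]
Z=lambda x,y:np.array([x/3+50,y/3+70])
for k in range(9): print(k,((proj("w",[pt(g,.04,-1.396+k*.698,-.025)],c)[0]-[50,70])*3).round(0))
obs={0:(190,212),1:(152,243),8:(252,222),7:(290,275),6:(298,340),5:(268,383),4:(213,392)}
cor=[(105,285),(190,368),(255,335),(180,262)] # front/left end...
def f(p,full=True):
    gg=[p[0],p[1],p[2]];th=p[3]
    r=[proj("w",[pt(gg,.04,-1.396+k*.698,-.025)],c)[0]-Z(*v) for k,v in obs.items()]
    L=[(.023,.007),(-.023,.007),(-.023,-.007),(.023,-.007)]
    r2=[proj("w",[pt(gg,a,th,.012,b)],c)[0]-Z(*v) for (a,b),v in zip(L,cor)]
    return r,r2
for which in (0,1,2):
    def F(p):
        r,r2=f(p); return np.concatenate(([*r],[*r2],[*r,*r2])[which])
    s=least_squares(F,[-.02,0,.102,-.7]);print(which,s.x.round(4),np.abs(s.fun).max().round(1),np.sqrt((s.fun**2).mean()).round(2)); print(s.fun.reshape(-1,2).round(1).tolist())
```

```text
0 [184. 211.]
1 [141. 243.]
2 [132. 301.]
3 [158. 360.]
4 [208. 393.]
5 [259. 386.]
6 [290. 341.]
7 [283. 276.]
8 [240. 224.]
0 [-1.71e-02 -1.00e-04  9.92e-02 -7.00e-01] 1.1 0.55
[[0.8, -0.4], [-0.6, -0.3], [-1.1, 0.5], [0.3, 0.1], [-0.1, -0.2], [-0.2, 0.5], [1.0, -0.2]]
1 [-0.0041  0.0039  0.1134 -0.8449] 9.6 6.24
[[9.6, -2.1], [7.3, 0.4], [-7.6, 4.0], [-9.0, -2.2]]
2 [-0.0182 -0.004   0.0676 -0.8569] 13.6 4.68
[[4.5, 0.9], [3.9, 0.3], [1.4, 1.6], [1.8, -0.1], [1.2, -1.7], [1.8, -1.9], [4.0, -2.7], [6.8, -0.5], [2.0, -0.5], [-13.6, 3.9], [-12.3, 0.3]]
```

Run:
```python
import cv2
i=cv2.imread("pics/q_wrist.png")[145:205,75:145];cv2.imwrite("pics/q3.png",cv2.convertScaleAbs(cv2.resize(i,None,fx=9,fy=9,interpolation=cv2.INTER_NEAREST),alpha=3.5,beta=0))
```

```text
(no output)
```

View pics/q3.png

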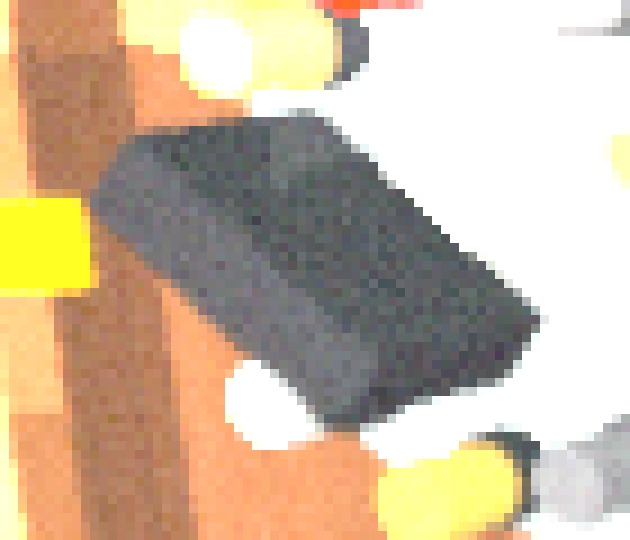

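```bash
cat > kn.py <<'E'
from h import *
c=dict(np.load("q.npz"))
ax=np.array([-.5,0,.866]);fr=np.array([-.866,0,-.5]);le=np.cross(ax,fr)
def pt(g,r,th,h,w=0): return tw(np.asarray(g)+ax*h+r*(np.cos(th)*fr+np.sin(th)*le)+w*(-np.sin(th)*fr+np.cos(th)*le),P)[0]
E
python3 - <<'E'
from kn import *
Z=lambda x,y:np.array([x/3+50,y/3+70])
obs={0:(190,212),1:(152,243),8:(252,222),7:(290,275),6:(298,340),5:(268,383),4:(213,392)}
cor=[(92,195),(325,430),(378,355),(130,140)]
def F(p):
    r=[proj("w",[pt(p[:3],.04,p[4]+k*.698,-.025)],c)[0]-Z(*v) for k,v in obs.items()]
    L=[(.023,.007),(-.023,.007),(-.023,-.007),(.023,-.007)]
    r+=[proj("w",[pt(p[:3],a,p[3],.012,b)],c)[0]-(np.array(v)/9+[75,145]) for (a,b),v in zip(L,cor)]
    return np.concatenate(r)
s=least_squares(F,[-.02,0,.102,-.7,-1.396]);print(s.x.round(4),np.sqrt((s.fun**2).mean()));print(s.fun.reshape(-1,2).round(1).tolist())
g=s.x[:3]; print("grip world",tw(g,P))
s0=sensors.get_state();print(s0['q'].round(3))
th=s.x[3]
# tool: x=-ax, jaw z along width direction
Rz=Ro.from_euler('z',P[2])
x=-ax; z0=-(-np.sin(th)*fr+np.cos(th)*le)
for sg in(1,-1):
    z=sg*z0; R=Rz*Ro.from_matrix(np.c_[x,np.cross(z,x),z]); print(sg,R.as_matrix().round(2).tolist(),(tgtR(30).inv()*R).as_rotvec().round(3))
E
```

```text
[-1.7600e-02 -1.0000e-04  9.8900e-02 -7.1310e-01 -1.4003e+00] 0.7948049850895614
[[0.5, -0.4], [-1.0, -0.4], [-1.4, 0.6], [-0.1, 0.2], [-0.6, -0.1], [-0.7, 0.5], [0.5, -0.3], [-0.4, 0.7], [1.6, 0.5], [1.1, 0.6], [0.4, -1.8]]
grip world [[ 0.53257292 -0.0308867   0.09893752]]
[-0.131  0.207  1.226  0.039  1.442 -0.141]
1 [[0.5, -0.66, 0.56], [0.0, 0.65, 0.76], [-0.87, -0.38, 0.33]] [-0.858 -0.    -0.   ]
-1 [[0.5, 0.66, -0.56], [0.0, -0.65, -0.76], [-0.87, 0.38, -0.33]] [ 2.284 -0.     0.   ]
```

Run:
```python
from h import *
print(rel([.49,-.031,.30],tgtR(30,roll=-.858)))
print(rel([.5116,-.0307,.1353],tgtR(30,roll=-.858)))
```

```text
(array([  3.39,   0.06, -19.5 ]), array([-0.854, -0.238, -0.11 ]))
(array([ 19.84,   0.04, -21.81]), array([-0.854, -0.238, -0.11 ]))
```

```bash
python3 -m crank '[{"slide":[0,0,-4],"angular":[0,0,0]},{"slide":[0,0,-9],"angular":[-0.17,-0.05,-0.02]},{"slide":[1,0,-14],"angular":[-0.34,-0.1,-0.04]},{"slide":[2,0,-19],"angular":[-0.51,-0.14,-0.07]},{"slide":[3.4,0,-19.5],"angular":[-0.68,-0.19,-0.09]}]' 0.6
python3 - <<'E'
from h import *
s=sensors.get_state();print(s['q'].round(3))
print(rel([.5116,-.0307,.1353],tgtR(30,roll=-.858)))
print(rel([.49,-.0307,.20],tgtR(30,roll=-.858)))
E
```

```text
clock: 18.1
tcp_pos: [0.4838, -0.0303, 0.2942]
eef_rot: [-0.294, 0.495, 0.174, 0.799]
contact_force: [1.2, -0.1, -0.3]
finger_gap: 0.0341
[-0.222 -0.143  1.881  0.106  0.948 -0.959]
(array([15.45,  3.11, -3.46]), array([-0.168, -0.054, -0.028]))
(array([ 8.7 ,  2.42, -2.77]), array([-0.168, -0.054, -0.028]))
```

```bash
python3 -m crank '[{"slide":[3,0.8,-0.9],"angular":[-0.08,-0.03,-0.01]},{"slide":[7,1.6,-1.8],"angular":[-0.17,-0.05,-0.03]},{"slide":[11,2.4,-2.5],"angular":[-0.17,-0.05,-0.03]},{"slide":[15,3.1,-3.4],"angular":[-0.17,-0.05,-0.03]},{"slide":[15,3.1,-3.4],"angular":[-0.17,-0.05,-0.03]}]' 0.6
python3 - <<'E'
from h import *
import cv2
from cell import capture
s=sensors.get_state();print(s['q'].round(3))
print(rel([.5566,-.0307,.0574],tgtR(30,roll=-.858)))
cv2.imwrite("pics/r_wrist.png",capture("wrist"))
R=Ro.from_quat(s['eef_rot']).as_matrix()
print(proj("wrist",[s['tcp_pos'],[.5326,-.0309,.0989]]))
E
```

```text
clock: 18.73
tcp_pos: [0.5121, -0.0306, 0.138]
eef_rot: [-0.36, 0.457, 0.211, 0.785]
contact_force: [0.1, 0.4, -0.3]
finger_gap: 0.0339
[-0.234  0.087  2.164  0.3    0.403 -1.343]
(array([ 9.2 ,  0.06, -0.09]), array([-0.005, -0.008, -0.004]))
[[272.39467193 242.16261169]
 [271.46606293 217.15471177]]
```

View pics/r_wrist.png

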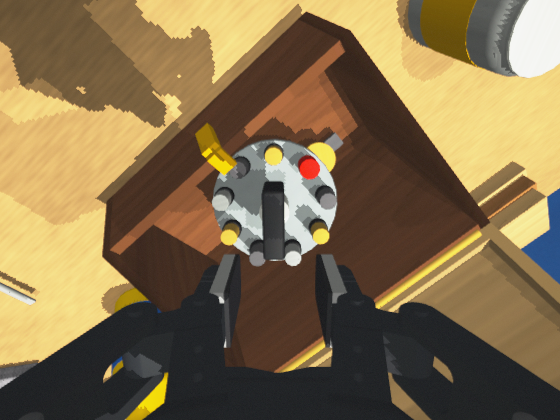

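```bash
python3 -m crank '[{"slide":[1.5,0,0],"angular":[0,0,0]},{"slide":[3,0,0],"angular":[0,0,0]},{"slide":[4.5,0,0],"angular":[0,0,0]},{"slide":[6,0,0],"angular":[0,0,0]},{"slide":[6,0,0],"angular":[0,0,0]}]'
python3 - <<'E'
from h import *
import cv2
from cell import capture
s=sensors.get_state();print(s['q'].round(3))
print(rel([.5566,-.0307,.0574],tgtR(30,roll=-.858)))
cv2.imwrite("pics/s_wrist.png",capture("wrist"))
E
```

```text
clock: 19.4
tcp_pos: [0.5463, -0.0314, 0.0912]
eef_rot: [-0.362, 0.453, 0.209, 0.787]
contact_force: [-0.3, 0.1, -0.4]
finger_gap: 0.0342
[-0.214  0.224  2.182  0.457  0.244 -1.493]
(array([ 3.44,  0.66, -0.47]), array([-0.004, -0.002,  0.005]))
```

View pics/s_wrist.png

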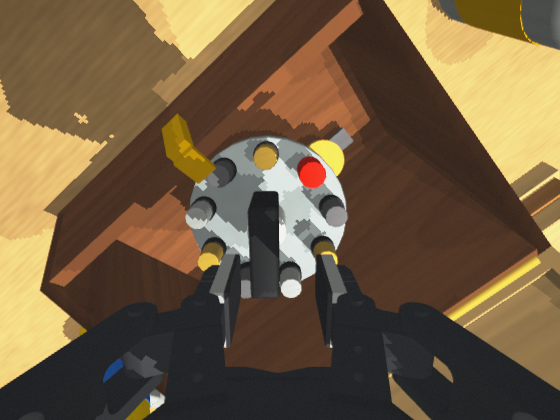

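```bash
python3 -m crank '[{"slide":[-3,0.3,0],"angular":[0,0,0]},{"slide":[-6,0.5,-0.3],"angular":[0.18,0,0]},{"slide":[-6,0.5,-0.3],"angular":[0.36,0,0]},{"slide":[-6,0.5,-0.3],"angular":[0.54,0,0]},{"slide":[-6,0.5,-0.3],"angular":[0.72,0,0]}]'
python3 -m crank '[{"slide":[0,0,0],"angular":[0.18,0,0]},{"slide":[0,0,0],"angular":[0.36,0,0]},{"slide":[0,0,0],"angular":[0.54,0,0]},{"slide":[0,0,0],"angular":[0.72,0,0]},{"slide":[0,0,0],"angular":[0.9,0,0]}]'
python3 -m crank '[{"slide":[0,0,0],"angular":[0.18,0,0]},{"slide":[0,0,0],"angular":[0.36,0,0]},{"slide":[0,0,0],"angular":[0.54,0,0]},{"slide":[0,0,0],"angular":[0.72,0,0]},{"slide":[0,0,0],"angular":[0.9,0,0]}]'
python3 - <<'E'
from h import *
s=sensors.get_state();print(s['q'].round(3))
print(rel([.5116,-.0307,.1353],tgtR(30,roll=2.284)))
E
```

```text
clock: 20.08
tcp_pos: [0.5101, -0.0305, 0.1409]
eef_rot: [-0.06, 0.497, 0.034, 0.865]
contact_force: [-0.3, -0.3, -1.3]
finger_gap: 0.0337
clock: 20.7
tcp_pos: [0.5101, -0.0305, 0.1406]
eef_rot: [0.322, 0.463, -0.186, 0.804]
contact_force: [-0.3, -0.9, -0.7]
finger_gap: 0.0342
clock: 21.32
tcp_pos: [0.5101, -0.0305, 0.1406]
eef_rot: [0.64, 0.336, -0.369, 0.584]
contact_force: [-0.1, -0.7, -0.3]
finger_gap: 0.0346
[-0.235  0.078  2.173  0.308  0.393  1.173]
(array([ 0.53, -0.13,  0.03]), array([ 0.613,  0.004, -0.005]))
```

```bash
python3 -m crank '[{"slide":[0,0,0],"angular":[0.18,0,0]},{"slide":[0,0,0],"angular":[0.36,0,0]},{"slide":[0,0,0],"angular":[0.54,0,0]},{"slide":[0.5,-0.1,0],"angular":[0.61,0,0]},{"slide":[0.5,-0.1,0],"angular":[0.61,0,0]}]'
python3 - <<'E'
from h import *
import cv2
from cell import capture
s=sensors.get_state();print(s['q'].round(3))
print(rel([.5546,-.0309,.0624],tgtR(30,roll=2.284)))
cv2.imwrite("pics/t_wrist.png",capture("wrist"))
cv2.imwrite("pics/t_scene.png",cv2.resize(capture("scene")[80:330,180:400],None,fx=2.4,fy=2.4))
E
```

```text
clock: 21.95
tcp_pos: [0.5115, -0.0303, 0.1352]
eef_rot: [0.785, 0.211, -0.452, 0.367]
contact_force: [0.5, -0.5, -0.1]
finger_gap: 0.0344
[-0.233  0.091  2.178  0.319  0.376  1.765]
(array([ 8.46,  0.09, -0.01]), array([ 0.009,  0.003, -0.005]))
```

View pics/t_wrist.png

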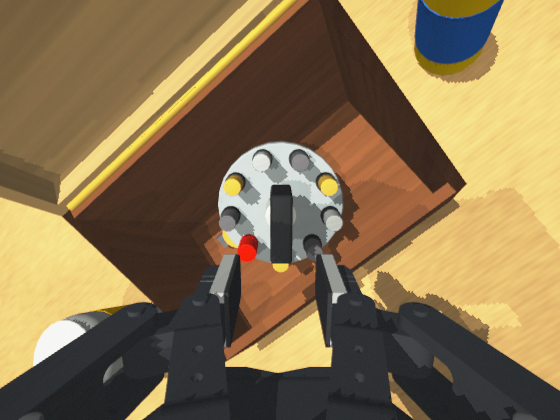

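View pics/t_scene.png

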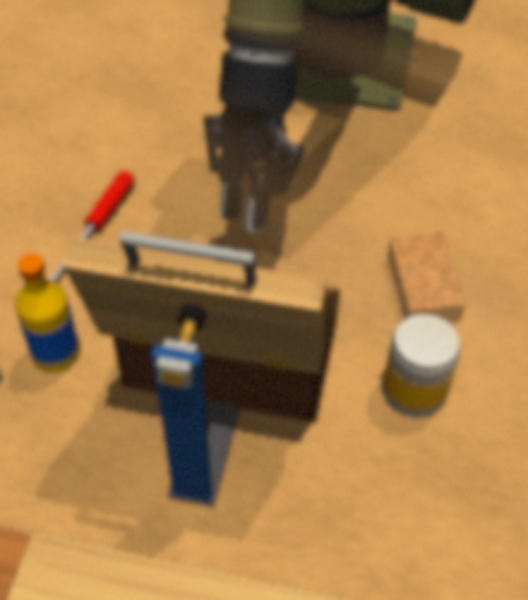

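```bash
python3 -m crank '[{"slide":[1.5,0,0],"angular":[0,0,0]},{"slide":[3,0,0],"angular":[0,0,0]},{"slide":[4.5,0,0],"angular":[0,0,0]},{"slide":[4.5,0,0],"angular":[0,0,0]},{"slide":[4.5,0,0],"angular":[0,0,0]}]'
python3 - <<'E'
from h import *
s=sensors.get_state();print(s['q'].round(3))
print(rel([.5546,-.0309,.0624],tgtR(30,roll=2.284)))
E
```

```text
clock: 22.68
tcp_pos: [0.5339, -0.0302, 0.0954]
eef_rot: [0.785, 0.212, -0.453, 0.367]
contact_force: [-0.0, -1.9, -0.1]
finger_gap: 0.0341
[-0.218  0.201  2.197  0.445  0.253  1.645]
(array([ 3.89,  0.16, -0.04]), array([ 0.009,  0.004, -0.004]))
```

```bash
python3 -m crank '[{"slide":[0.7,0,0],"angular":[0,0,0]},{"slide":[1.4,0.1,0],"angular":[0,0,0]},{"slide":[2,0.1,0],"angular":[0,0,0]},{"slide":[2,0.1,0],"angular":[0,0,0]},{"slide":[2,0.1,0],"angular":[0,0,0]}]'
python3 - <<'E'
from h import *
import cv2
from cell import capture
s=sensors.get_state();print(s['q'].round(3))
print(rel([.5546,-.0309,.0624],tgtR(30,roll=2.284)))
cv2.imwrite("pics/u_wrist.png",capture("wrist"))
E
```

```text
clock: 23.3
tcp_pos: [0.5445, -0.0308, 0.0777]
eef_rot: [0.784, 0.212, -0.453, 0.367]
contact_force: [-0.5, -0.4, 0.1]
finger_gap: 0.0341
[-0.213  0.251  2.201  0.543  0.205  1.549]
(array([ 1.83,  0.09, -0.07]), array([ 0.008,  0.004, -0.003]))
```

View pics/u_wrist.png

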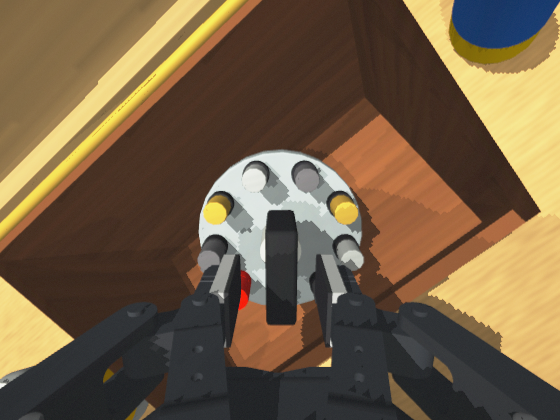

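```bash
python3 -m crank '[{"slide":[0.7,0,0],"angular":[0,0,0]},{"slide":[1.3,0.1,0],"angular":[0,0,0]},{"slide":[1.9,0.1,-0.1],"angular":[0,0,0]},{"slide":[1.9,0.1,-0.1],"angular":[0,0,0]}]'
python3 -m crank '[{"slide":[0,0,0],"angular":[0,0,0]},{"slide":[0,0,0],"angular":[0,0,0]},{"slide":[0,0,0],"angular":[0,0,0]},{"slide":[0,0,0],"angular":[0,0,0]}]' 1
python3 - <<'E'
from h import *
import cv2
from cell import capture
s=sensors.get_state();print(s['q'].round(3),s['ft_torque'])
print(rel([.5546,-.0309,.0624],tgtR(30,roll=2.284)))
cv2.imwrite("pics/v_wrist.png",capture("wrist"))
E
```

```text
clock: 23.85
tcp_pos: [0.5554, -0.0308, 0.0621]
eef_rot: [0.785, 0.212, -0.453, 0.367]
contact_force: [-0.6, -0.1, 0.6]
finger_gap: 0.034
clock: 24.35
tcp_pos: [0.5537, -0.0326, 0.0619]
eef_rot: [0.784, 0.21, -0.454, 0.367]
contact_force: [-5.8, -10.7, -0.2]
finger_gap: 0.0127
[-0.208  0.296  2.203  0.664  0.163  1.429] [-1.25105376  0.96192048 -0.67814369]
(array([-0.  , -0.03, -0.19]), array([ 0.008,  0.007, -0.005]))
```

View pics/v_wrist.png

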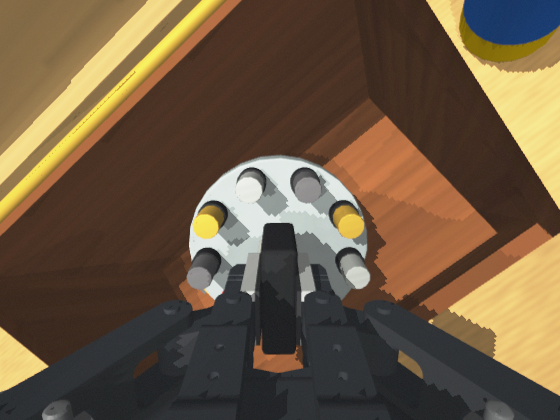

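```bash
python3 -m crank '[{"slide":[0,0,-0.2],"angular":[0,0,0]},{"slide":[0,0,-0.2],"angular":[-0.14,0,0]},{"slide":[0,0,-0.2],"angular":[-0.28,0,0]},{"slide":[0,0,-0.2],"angular":[-0.42,0,0]},{"slide":[0,0,-0.2],"angular":[-0.56,0,0]}]'
python3 - <<'E'
from h import *
s=sensors.get_state();print(s['q'].round(3),s['ft_torque'].round(2))
print(rel([.5546,-.0309,.0624],tgtR(30,roll=2.284)))
E
```

```text
clock: 25.02
tcp_pos: [0.554, -0.0317, 0.062]
eef_rot: [0.651, 0.328, -0.378, 0.571]
contact_force: [-7.6, -15.9, -1.6]
finger_gap: 0.013
[-0.204  0.295  2.201  0.642  0.163  0.891] [-1.73  1.37 -0.8 ]
(array([-0.  ,  0.06, -0.09]), array([ 0.572,  0.009, -0.002]))
```

Run:
```python
from h import *
R=Ro.from_quat(sensors.get_state()['eef_rot'])
print(R.inv().apply([-.13,-.27,-.02]))
```

```text
[-0.04637009 -0.08575415  0.28407049]
```

```bash
python3 -m crank '[{"slide":[0,-0.1,0.3],"angular":[-0.07,0,0]},{"slide":[0,-0.1,0.3],"angular":[-0.21,0,0]},{"slide":[0,-0.1,0.3],"angular":[-0.35,0,0]},{"slide":[0,-0.1,0.3],"angular":[-0.49,0,0]}]'
python3 -m crank '[{"slide":[0,0,0],"angular":[-0.14,0,0]},{"slide":[0,0,0],"angular":[-0.28,0,0]},{"slide":[0,0,0],"angular":[-0.36,0,0]},{"slide":[0,0,0],"angular":[-0.36,0,0]}]'
python3 - <<'E'
from h import *
import cv2
from cell import capture
s=sensors.get_state();print(s['q'].round(3),s['ft_torque'].round(2))
print(rel([.5546,-.0309,.0624],tgtR(30,roll=2.284)))
cv2.imwrite("pics/w_wrist.png",capture("wrist"))
E
```

```text
clock: 25.52
tcp_pos: [0.5538, -0.0311, 0.0619]
eef_rot: [0.494, 0.412, -0.285, 0.711]
contact_force: [-1.7, 2.4, 1.1]
finger_gap: 0.013
clock: 26.02
tcp_pos: [0.5535, -0.0307, 0.0617]
eef_rot: [0.361, 0.456, -0.208, 0.787]
contact_force: [-4.5, 4.8, 3.0]
finger_gap: 0.0129
[-0.209  0.296  2.202  0.674  0.17   0.009] [0.87 0.4  0.34]
(array([-0.  ,  0.08,  0.1 ]), array([1.417, 0.003, 0.003]))
```

View pics/w_wrist.png

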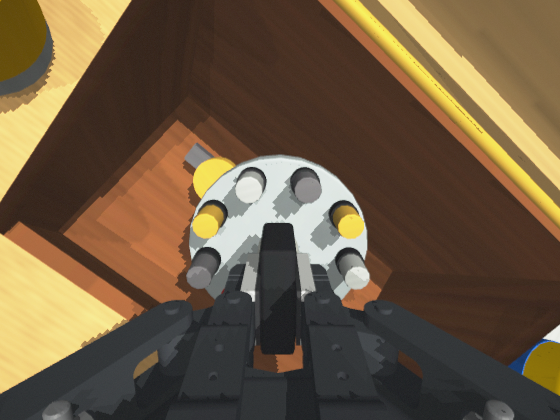

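```bash
python3 -m crank '[{"slide":[0,0,0],"angular":[0,0,0]},{"slide":[0,0,0],"angular":[0,0,0]},{"slide":[0,0,0],"angular":[0,0,0]}]' 0.6
python3 -m crank '[{"slide":[-1,0,0],"angular":[0,0,0]},{"slide":[-3,0,0],"angular":[0,0,0]},{"slide":[-5,0,0],"angular":[0,0,0]},{"slide":[-7,0,0],"angular":[0,0,0]},{"slide":[-9,0,0],"angular":[0,0,0]}]'
python3 -m crank '[{"slide":[-3,0,0],"angular":[0,0,0]},{"slide":[-6,0,0],"angular":[0,0,0]},{"slide":[-8,0,0],"angular":[0,0,0]},{"slide":[-10,0,0],"angular":[0,0,0]},{"slide":[-10,0,0],"angular":[0,0,0]}]'
python3 - <<'E'
from h import *
import cv2
from cell import capture
cv2.imwrite("pics/x_wrist.png",capture("wrist"))
cv2.imwrite("pics/x_scene.png",cv2.resize(capture("scene")[80:330,180:400],None,fx=2.4,fy=2.4))
from kn import pt
g=[-.0176,0,.0989]
cc=calibration("wrist")
for th in(0,.2,-.2,-.698,.698): print(th,proj("wrist",[pt(g,.04,th,-.025)],cc))
print(proj("wrist",[tw([-.0635,0,.068],P)[0]],cc),sensors.get_state()['q'].round(2))
cv2.imwrite("pics/x_top.png",cv2.resize(capture("top")[60:310,150:420],None,fx=2.4,fy=2.4))
E
```

```text
clock: 26.45
tcp_pos: [0.5557, -0.0325, 0.0624]
eef_rot: [0.36, 0.454, -0.208, 0.788]
contact_force: [-0.5, -0.3, 0.9]
finger_gap: 0.0346
clock: 27.08
tcp_pos: [0.5099, -0.0323, 0.1407]
eef_rot: [0.36, 0.455, -0.208, 0.788]
contact_force: [0.6, 0.1, -0.0]
finger_gap: 0.0342
clock: 27.7
tcp_pos: [0.4608, -0.0325, 0.2283]
eef_rot: [0.36, 0.453, -0.208, 0.789]
contact_force: [1.1, 0.1, -0.2]
finger_gap: 0.0346
0 [[252.1970387  213.33224334]]
0.2 [[258.45130297 217.40168063]]
-0.2 [[246.84392479 208.12727094]]
-0.698 [[238.73498347 191.50278286]]
0.698 [[276.34388827 221.81585614]]
[[241.29206108 230.28377854]] [-0.29 -0.14  2.09  0.22  0.7   0.44]
```

View pics/x_wrist.png

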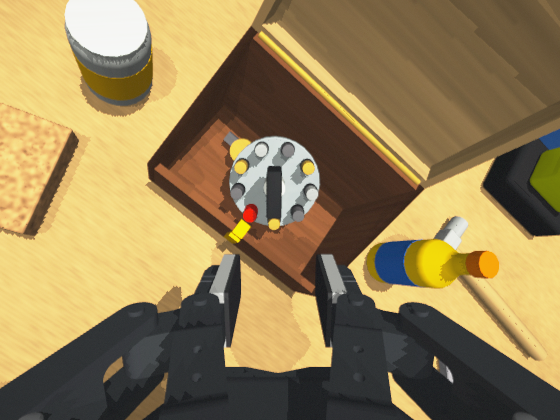

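View pics/x_scene.png

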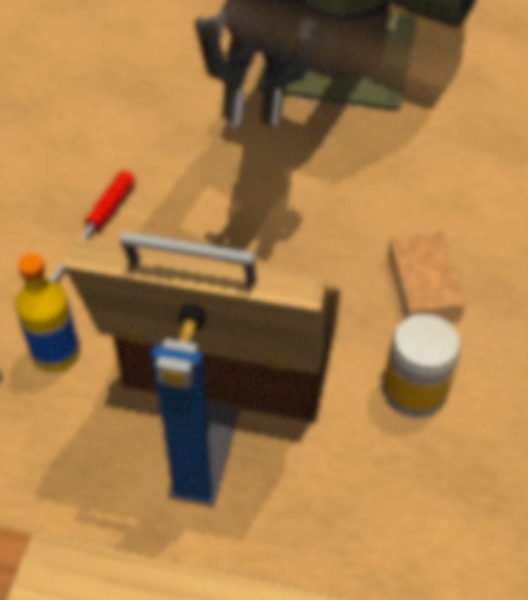

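View pics/x_top.png

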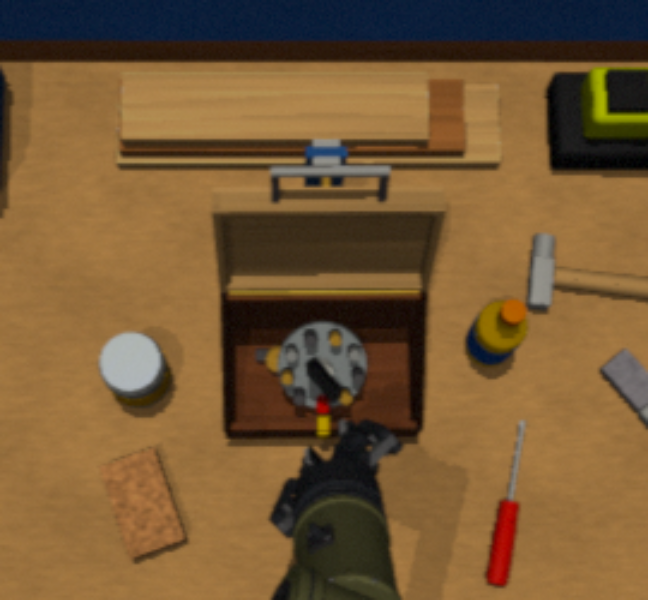

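Run:
```python
from cell import manip,sensors
print(manip.finish_job()); print(sensors.get_state()['clock'])
```

```text
the job is handed in; nothing more can be done
None
the job is handed in; nothing more can be done
```

The lid is open on its stop, the red bit is at the pointer, and the job is handed in at about 28 s of the 72 s allowed. The hand-in reports no verdict.

**Lid:** I swung it over by its bar and lowered it until the foot pushed back, at about 2.34 rad by the arm's own measurement. I then eased off before letting go. The last scene picture shows it leaning on the foot, exactly as it was left. The state gives no force for the stop, so the contact there is judged from the wrist force and the pictures. On this swing the wrist force peaked at about 31 N, from pulling slightly off the bar's arc.

**Turret:** It started two detents below the red bit. I turned the knob about 1.41 rad anticlockwise and released it. The last wrist picture has the red bit at pixel (250, 213), against (252, 213) expected for angle 0.

**Other things on the bench:** They look unmoved in the last top and scene pictures. The gripper was clear and touching nothing at the hand-in.

**What went wrong or disagreed:**
- **First bar grasp:** It closed on nothing. The finger ends appeared to sit about 35 mm behind the reported TCP, which disagrees with the tool description. I went deeper in three steps and then used a grip point 48 mm behind the TCP.
- **Finger gap:** It read 7.7 mm on the 10 mm bar and 13 mm on the 14 mm knob.
- **First approach to the knob:** I backed off because the last joint would have run out of range, and flipped the grip half a turn.
- **Knob correction:** One small sideways shift went the wrong way and raised the side force to about 18 N. I then reversed it.

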